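Change the brake pad on a bench hub: turn the new pad lining down and close the caliper

TASK

The caliper of this hub is swung open for a pad change: take the worn pad off the disc and put it in the steel scrap tray. Then turn the new pad from the mat over so that its lining faces down, lay it (do not drop it) on the disc between the two guides in place of the old one, and swing the caliper fully home over it. Leave the other things on the bench where they are.

Things in the scene. Friction and masses are not known exactly. Their poses are not given: they have to be found in the camera images.
- hub: Fixed blue bench stand (200 x 200 mm foot) with a car axle hub; its steel brake disc (diameter 280 mm) lies flat, upper face 110 mm above the bench. Grey hat in the middle: radius 64 mm, studs up to 169 mm. Origin on the bench under the disc's axis; z up, +y from the axis out through the pad's place, +x to the caliper's hinge side.
- pad_seat (a point): Middle of the pad's place on the disc's upper face, 114 mm from the disc's axis; axes as the hub's. Two dark guides (up to 128 mm above the bench) bound it at x = +/-35.5 mm; bright corner clips (at 24 to 35.5 mm either side in x, up to 126 mm) at y = +/-25.5 mm. Between the clips both long edges of a pad are free for fingers, 27 mm clear to the hat.
- caliper (a joint): Swing of the red caliper about its vertical guide pin, rad: 0 = home over the pad, at its stop; positive = swung outwards (clockwise seen from above). Starts open at 1.65 to 2.05; stop at 2.3. Stays where it is left: friction 0.15 N m, about 2 N sideways at its free end.
- caliper_pin (a point): On the caliper's hinge axis, 146 mm above the bench (hub frame x 64, y 160 mm). Axes turn with the caliper, equal to the hub's when home. In them the bridge block spans x -24 to -104, y -14 to +14 mm, 30 to 146 mm above the bench; two fingers (130 to 146 mm up) reach to y = -62 mm, over the pad when home.
- caliper_end (a point): Top corner of the bridge at its free end on its outer face, 146 mm above the bench: x -104, y +14 mm from the pin in the caliper's axes. To close it, push the outer face (it faces the caliper's own +y) near this end along the arc about the pin, to the stop. When home, that face looks away from the disc.
- new_pad: New pad 66 x 46 x 17 mm, about 0.26 kg: blue steel back plate 6 mm thick, dark grooved lining 11 mm thick (56 x 45.5 mm). Origin mid back plate's outer face, x along its length, z through to the lining (up at the start). Stands on a long edge; stood on an end it tips over to its lining side. Rightly laid, its origin is 17 mm above the disc, z down.
- worn_pad: Worn pad 66 x 46 x 11 mm: rusty back plate 6 mm thick on top of 5 mm of pale lining; about 0.20 kg. Origin at the middle of the lining's face (underside at the start), x along its length, z through to the back plate. Starts on the disc between the guides, in the pad's place.
- tray: Open steel scrap tray, outside 170 (x) x 130 (y) x 42 mm high, walls and floor 3 mm, fixed. Origin at the middle of its underside.
- mat: Light grey ribbed rubber mat, 240 (x) x 190 (y) x 3 mm, fixed; origin at the middle of its underside. The new pad lies on it.
- spray_can: Bystander: upright yellow spray can, radius 29, height 190 mm; origin under its middle.
- paste_tin: Bystander: copper-lidded tin, radius 34, height 62 mm; origin under its middle.
- spanner: Bystander: steel spanner 180 mm long lying flat along its x; origin at its middle.
- wire_brush: Bystander: wire brush with wooden handle, 250 mm long along its x, 36 mm high; origin near the middle of the bristles.
- bolt_dish: Bystander: round steel dish, radius 50, height 26 mm; origin under its middle.
- screwdriver: Bystander: screwdriver with a red handle, 200 mm long along its x; origin at its middle.
- mallet: Bystander: mallet with a black head and wooden handle, 280 mm long along its x.

How it is judged:
By the outcome, as a careful person would: the job done as asked, in the order asked, and still so for the second after the job is handed in, with the robot touching nothing.
It also fails if it takes over 72 s, if anything falls off the work surface, if the arm or the gripper's body presses on something with over 40 N, if the wrist force passes 120 N, or if a joint passes its speed limit or range.

ROBOT

A 6-joint arm with a two-finger parallel gripper is mounted at the origin on the work surface. World frame = base frame: x ahead of the robot, y to its left, z up, the work surface at z = 0. Lengths are in m, angles in rad, forces in N, time in s.
With the tool pointing down it reaches from about 0.35 to 1 m from the base axis. Payload 7.1 kg.
Tool frame: the origin (TCP) lies on the centre line of the jaws, within the pads' length; the fingertips stand nose_length ahead of it and the grasp point (between the pads) lies 2 mm behind it (nose_length is the distance from the TCP to the fingertips, in m); z points along the fingers, y is the direction in which the jaws open and shut (so a half turn about z gives the same grasp; the last joint's range is limited). The gripper opens to 85 mm and grips with 20 to 120 N. Pads are 22 mm wide; open, the fingers measure 114 mm over their backs; the gripper's body (76 mm by 85 mm) begins 54 mm behind the grasp point. The pads swing forward as they close: fully open they stand 13 mm farther back than shut.
Start: joints at [-1.325, 0.423, 1.63, -0, 1.089, -0.019], TCP at [0.164, -0.603, 0.248] pointing down, gripper open.
Joint ranges: [-3, 3], [-0.9, 2.11], [0.09, 2.58], [-1.31, 4.45], [0.11, 2.69], [-2.54, 2.54]. Speed limits (rad/s): [2.39, 2.39, 3.01, 3.14, 3.14, 3.14].

INTERFACE

Orientations are given as [roll, pitch, yaw] about the fixed x, y, z axes, in that order (R = Rz(yaw) Ry(pitch) Rx(roll)).
In Python, from rig import * gives the robot as it stands.
- The arm moves only by the tool step_arm, never from a script. Its argument "plan" is one flat list of numbers, 7 for each row, row after row: the shift along the tool's x, y, z in cm, then the turn, a rotation vector about the tool's x, y, z in degrees, then the closure, from -1 (fully open) to 1 (shut). In form: [x, y, z, wx, wy, wz, jaw, x, y, z, wx, wy, wz, jaw, ...]. A call has 1 to 10 rows; each row shifts and turns the commanded pose from where the row before left it, along the tool's axes as they then stand; what a row does not reach is not made up. A row lasts 1/12 s, in which the tool goes at most 41.7 mm and 7.16 degrees, less where a joint would pass 70% of its speed; a pose out of reach is approached as far as the arm can. A call with a gripper value outside its range is refused whole. The fingers move at their own pace and stop on an object; "newtons" is the grip in N (left out, the last holds). Time passes only in rows, so rows that do not move let the fingers close. It gives the time, the measured TCP pose, the force and the opening at its end, in the units of the state.
- get_state(): the state, without advancing time (a new reading comes with each control period).
- read_camera(name): name is "scene" or "side" or "wrist"; returns a dict with "color" (420x560x3 uint8, red, green, blue), "depth" (420x560 float32, m along the optical axis (not along the pixel's ray), 0 where there is no reading), "mtx" (3x3 intrinsics, pixels), "rvec" (rotation vector, rad) and "tvec" (3), from world to camera coordinates, as OpenCV has them. Camera axes: x right, y down, z forward; pixel columns grow to the right and rows downward; lengths in m; the calibration is good to about 2 mm. A picture is of the moment at which its call begins.
- close_job(): hands the job in, once; it reports no verdict.
The state is a dict: "clock": time; "joints": joint angles; "qd": joint speeds; "tau": joint torques, N m; "tcp_pos": TCP position; "eef_rot": TCP orientation; "force": force on the tool from outside, world axes, zero at the start; "ft_torque": the same for the moment, N m; "finger_gap": finger opening in m.
Only numpy, scipy, OpenCV 4.12 (cv2) and the standard library are available. Lean on these libraries where they do the work, as an engineer would, in place of code of your own. Each camera call takes 0.05 s, during which the arm holds its last target.

## Working session

There is one attempt and no reset: what is moved stays moved. The work goes in short steps, Python scripts to look and compute and a tool call to move; the robot and the scene stay as the last step left them, time stands still between calls to the robot, and variables do not carry over. Pictures are saved under pics/ and viewed, and the job is handed in when it is done.

Besides the shell and the picture viewer there is one more tool, called after "Call:" as name(argument=value, ...), one argument or row to a line, values as JSON. step_arm: Moves the arm, as the interface text tells. Its arguments: {"type":"object","properties":{"plan":{"type":"array","items":{"type":"number"}},"newtons":{"type":"number"}},"required":["plan"]}

```bash
ls; mkdir -p pics; python3 - <<'E'
from rig import *
import cv2
print(get_state())
try: print(nose_length)
except Exception as e: print(e)
for n in ["scene","side","wrist"]:
    c=read_camera(n); cv2.imwrite(f"pics/{n}0.png",c["color"][:,:,::-1]); print(n,c["mtx"].tolist(),c["rvec"],c["tvec"])
E
```

```text
pics
{'clock': 0.0, 'joints': array([-1.32497715e+00,  4.23836634e-01,  1.63072599e+00,  1.86024702e-06,
        1.08856612e+00, -1.90051286e-02]), 'qd': array([-0.00149161, -0.00143729,  0.00064598, -0.00221712, -0.00123149,
       -0.00064606]), 'tau': array([ 2.86948736e-03, -5.57388532e+01, -2.81745583e+01,  2.44652419e-04,
        7.27024191e-03,  1.84422206e-06]), 'tcp_pos': array([ 0.16348024, -0.60269035,  0.24753415]), 'eef_rot': array([-3.14005687e+00, -3.08382792e-05,  2.64823417e-01]), 'force': array([0.28149371, 0.50956331, 0.03568663]), 'ft_torque': array([-0.02466125, -0.02199139,  0.00464479]), 'finger_gap': 0.08501907977103539}
0.017
scene [[420.4346646524426, 0.0, 280.4166189819639], [0.0, 420.4346646524426, 212.68477892189372], [0.0, 0.0, 1.0]] [ 1.6215516   1.88846748 -0.84873239] [ 0.12959792 -0.27819939  1.57785005]
side [[458.3308336446007, 0.0, 285.91020155782746], [0.0, 458.3308336446007, 201.09585242848243], [0.0, 0.0, 1.0]] [ 0.42119147 -2.59641589  1.3687953 ] [0.54142777 0.20203553 1.25380175]
wrist [[328.87257169829405, 0.0, 277.24471568773197], [0.0, 328.87257169829405, 205.161584759874], [0.0, 0.0, 1.0]] [-2.28027902  1.74401679  0.28472892] [-0.62503728 -0.04226805  0.38043575]
```

View pics/scene0.png

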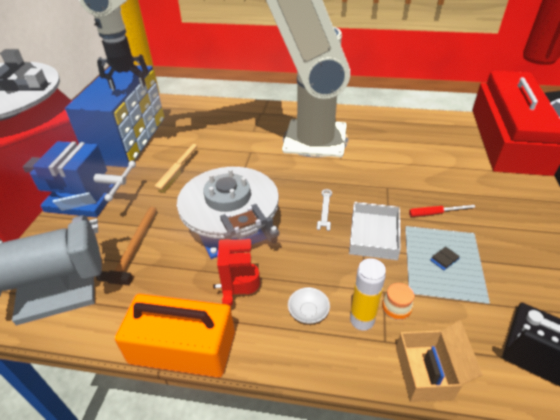

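View pics/side0.png

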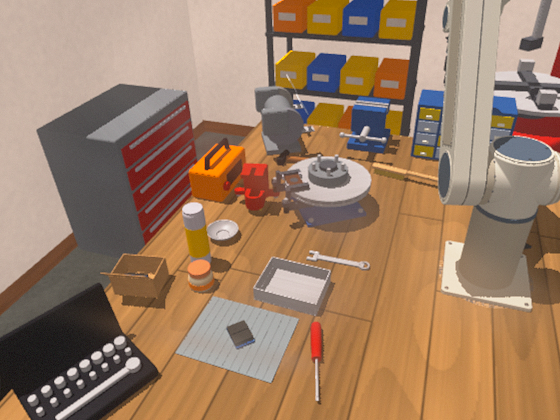

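View pics/wrist0.png

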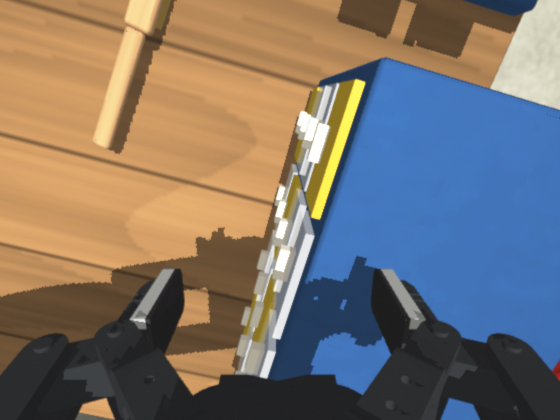

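```bash
cat > h.py <<'E'
from rig import *
import numpy as np, cv2
from scipy.spatial.transform import Rotation as Ro
def snap(n,tag):
    c=read_camera(n); np.savez(f"{n}_{tag}.npz",**c); return c
def load(n,tag): return dict(np.load(f"{n}_{tag}.npz"))
def cloud(c):
    d=c["depth"]; v,u=np.mgrid[:d.shape[0],:d.shape[1]]
    K=c["mtx"]; p=np.stack([(u-K[0,2])/K[0,0]*d,(v-K[1,2])/K[1,1]*d,d],-1)
    R=cv2.Rodrigues(c["rvec"])[0]
    w=(p-c["tvec"].ravel())@R
    w[d<=0]=np.nan
    return w
def proj(c,p):
    return cv2.projectPoints(np.atleast_2d(np.float64(p)),c["rvec"],c["tvec"],c["mtx"],None)[0][:,0]
def ray_z(c,u,v,z):
    K=c["mtx"];R=cv2.Rodrigues(c["rvec"])[0]
    d=R.T@np.array([(u-K[0,2])/K[0,0],(v-K[1,2])/K[1,1],1]); o=-R.T@c["tvec"].ravel()
    return o+d*(z-o[2])/d[2]
def crop(c,u0,v0,u1,v1,k,fn,pts=None):
    im=cv2.resize(c["color"][v0:v1,u0:u1,::-1],None,fx=k,fy=k,interpolation=cv2.INTER_CUBIC)
    if pts is not None:
        for q in proj(c,pts): cv2.circle(im,(int((q[0]-u0+.5)*k),int((q[1]-v0+.5)*k)),2,(0,255,0),-1)
    cv2.imwrite("pics/"+fn,im)
E
python3 - <<'E'
from h import *
s=snap("scene","a"); d=snap("side","a")
crop(s,160,150,300,310,5,"s_hub.png"); crop(s,340,190,500,310,5,"s_mat.png")
crop(d,230,140,390,240,5,"d_hub.png"); crop(d,170,250,340,380,4,"d_mat.png")
E
```

```text
(no output)
```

View pics/s_hub.png

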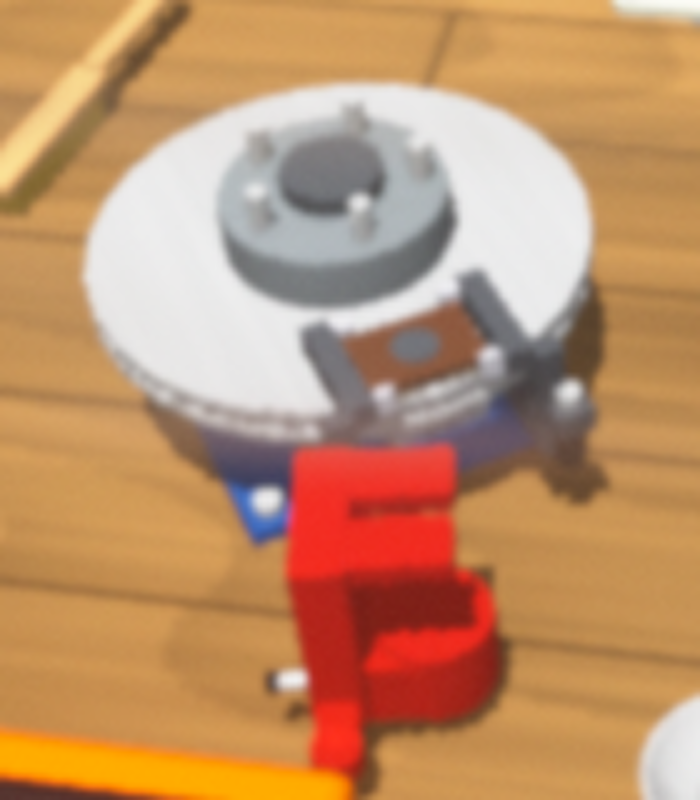

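View pics/s_mat.png

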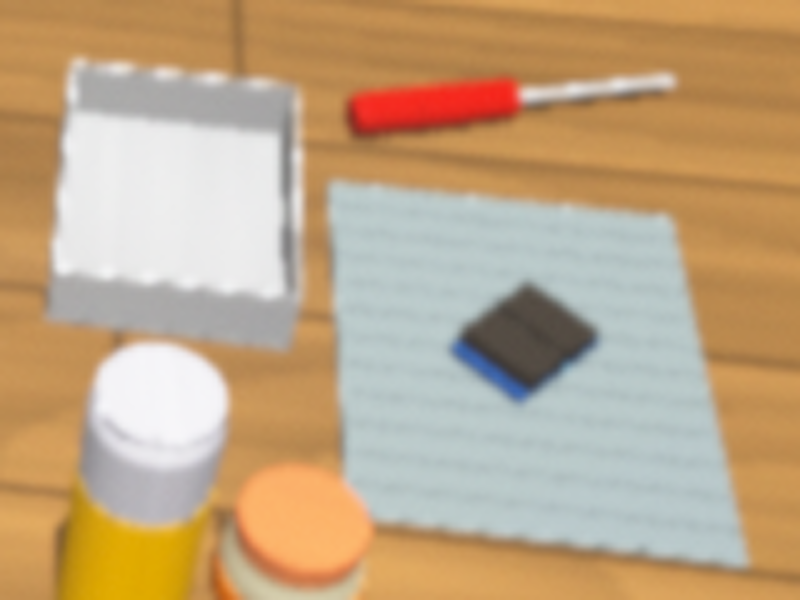

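View pics/d_hub.png

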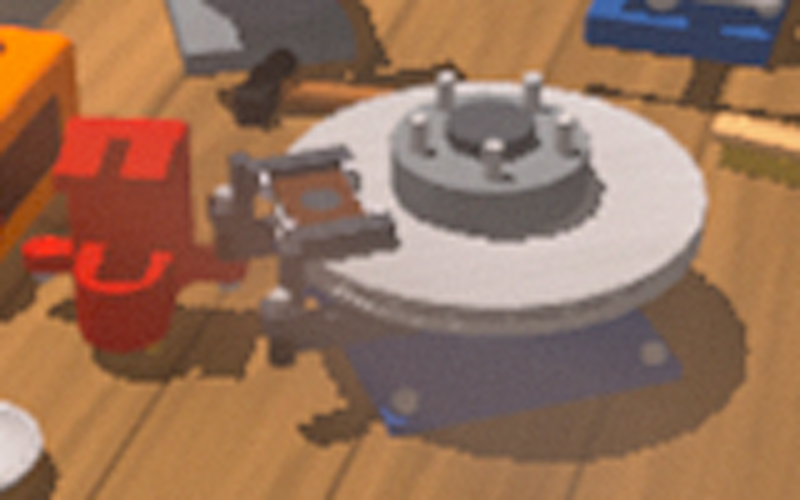

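View pics/d_mat.png

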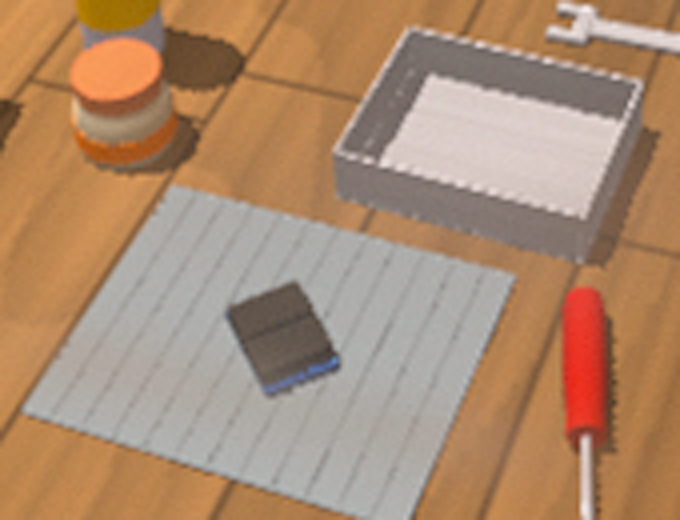

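```bash
python3 - <<'E'
from h import *
from scipy.optimize import least_squares
for n,roi in [("scene",(170,150,300,260)),("side",(270,140,390,215))]:
    c=load(n,"a"); W=cloud(c); C=c["color"].astype(int)
    m=np.zeros(W.shape[:2],bool); m[roi[1]:roi[3],roi[0]:roi[2]]=1
    z=W[...,2]
    dm=m&(abs(z-.110)<.004)
    p=W[dm]; print(n,"disc",dm.sum(),np.median(p[:,2]))
    # circle fit: model radial: use hull
    h=cv2.convexHull(np.float32(p[:,:2]))[:,0]
    f=lambda q: np.hypot(h[:,0]-q[0],h[:,1]-q[1])-.14
    r=least_squares(f,h.mean(0),loss='soft_l1',f_scale=.003).x; print("centre",r,np.std(f(r)))
    hm=m&(z>.125)&(z<.175)&(np.hypot(W[...,0]-r[0],W[...,1]-r[1])<.075)
    q=W[hm]; print("hat",q[:,:2].min(0),q[:,:2].max(0),(q[:,:2].min(0)+q[:,:2].max(0))/2)
    bm=m&(C[...,0]>C[...,2]*1.35)&(abs(z-.121)<.006)
    cc,lab,st,ce=cv2.connectedComponentsWithStats(bm.astype(np.uint8))
    i=1+np.argmax(st[1:,4]); q=W[lab==i]; rect=cv2.minAreaRect(np.float32(q[:,:2]*1000))
    print("worn",st[i],rect,np.median(q[:,2]),q.mean(0))
    v=np.array(rect[0])/1000-r; print("angle of +y",np.degrees(np.arctan2(v[1],v[0])),np.hypot(*v))
    rm=(C[...,0]>150)&(C[...,1]<60)&(C[...,2]<60)&(z>.138)&(z<.152)&(np.hypot(W[...,0]-r[0],W[...,1]-r[1])<.4)
    q=W[rm]; print("cal top",rm.sum(),np.median(q[:,2]),cv2.minAreaRect(np.float32(q[:,:2]*1000)))
E
```

```text
scene disc 2605 0.1122426819129461
centre [ 0.49825162 -0.19670187] 0.006471163727147683
hat [ 0.43445331 -0.25960389] [ 0.56386856 -0.13246922] [ 0.49916093 -0.19603655]
worn [229 211  28  17 258] ((591.7799072265625, -129.28872680664062), (46.34785079956055, 68.91924285888672), 33.29008865356445) 0.12301536662595469 [ 0.59352775 -0.129379    0.12286073]
angle of +y 35.783238843857106 0.11529124907616997
cal top 616 0.1474574277571329 ((732.353759765625, -117.12716674804688), (65.19798278808594, 73.11127471923828), 11.838290214538574)
side disc 1797 0.11034065623913915
centre [ 0.49960889 -0.19470547] 0.007941916024332361
hat [ 0.43400454 -0.26491413] [ 0.56034343 -0.12920465] [ 0.49717399 -0.19705939]
worn [284 173  18  13 131] ((595.5383911132812, -137.66839599609375), (48.23506164550781, 66.8326187133789), 31.63775634765625) 0.12150315063414441 [ 0.59628603 -0.13811944  0.12158237]
angle of +y 30.73456361019966 0.1116050936185512
cal top 32 0.1459706030657646 ((720.12255859375, -119.78256225585938), (72.1265640258789, 68.68212127685547), 13.150968551635742)
```

```bash
python3 - <<'E'
from h import *
for n,roi in [("scene",(340,190,500,310)),("side",(170,250,340,380))]:
    c=load(n,"a"); W=cloud(c); C=c["color"].astype(int)
    m=np.zeros(W.shape[:2],bool); m[roi[1]:roi[3],roi[0]:roi[2]]=1
    z=W[...,2]
    def rep(t,mm):
        cc,lab,st,ce=cv2.connectedComponentsWithStats(mm.astype(np.uint8))
        i=1+np.argmax(st[1:,4]); q=W[lab==i]; r=cv2.minAreaRect(np.float32(q[:,:2]*1000))
        print(n,t,st[i],np.round(r[0],1),np.round(r[1],1),round(r[2],1),"z",np.round(np.percentile(q[:,2],[5,50,95]),4)); return lab==i
    dark=C.max(-1)<110
    rep("lining",m&dark&(z>.014)&(z<.03))
    blue=(C[...,2]>C[...,0]+60)
    rep("blue",m&blue)
    rep("pad>8mm",m&(dark|blue)&(z>.008)&(z<.03))
    matc=m&(z<.0075)&(C[...,2]>=C[...,0])&(C.min(-1)>120)
    rep("mat",matc)
    rep("tray",m&(z>.03)&(z<.05)&(abs(C[...,0]-C[...,2])<30))
E
```

```text
scene lining [433 248  26  20 291] [554.3 400.3] [44.3 53.4] 46.1 z [0.0165 0.0221 0.0252]
scene blue [431 259  15  11  47] [574.5 381.2] [42.8 10.6] 47.5 z [0.0059 0.0109 0.0142]
scene pad>8mm [431 248  28  22 336] [556.2 397.5] [45.7 60.3] 45.2 z [0.011  0.0217 0.025 ]
scene mat [ 406  228   82   75 3842] [557.2 398.7] [186.6 237.5] 89.0 z [0.0028 0.0053 0.0071]
scene tray [350 203  50  51 515] [481.  215.9] [128.9 174.4] 88.4 z [0.0311 0.0392 0.0461]
side lining [227 321  26  24 375] [550.9 401.4] [46.4 59.3] 44.8 z [0.0167 0.02   0.0229]
side blue [248 342   3   1   3] [521.1 414.1] [4.8 1.3] 11.9 z [0.0082 0.0088 0.01  ]
side pad>8mm [227 321  27  25 400] [549.6 402.7] [46.4 63. ] 44.8 z [0.0133 0.0199 0.0229]
side mat [213 363  38  13  73] [533.2 487.5] [10.3 92.4] 90.0 z [0.0008 0.0038 0.0058]
side tray [254 257  77  51 636] [480.  216.5] [137.9 170.5] 88.4 z [0.0308 0.0379 0.0436]
```

```bash
cat >> h.py <<'E'
def pose(): 
    s=get_state(); return s["tcp_pos"],Ro.from_euler("xyz",s["eef_rot"])
def down(yaw): return Ro.from_euler("xyz",[np.pi,0,np.radians(yaw)])
def plan(p1,R1,n=None,jaw=-1,p0=None,R0=None,dec=1):
    from scipy.spatial.transform import Slerp
    if p0 is None: p0,R0=pose()
    p0=np.array(p0);p1=np.array(p1,float)
    ang=np.degrees((R0.inv()*R1).magnitude()); dist=np.linalg.norm(p1-p0)
    m=int(np.ceil(max(dist/.040,ang/7.0,1)))
    n=n or m
    print("dist",round(dist,4),"ang",round(ang,1),"min rows",m,"rows",n)
    S=Slerp([0,1],Ro.concatenate([R0,R1])); p=p0.copy();R=R0
    out=[]
    for i in range(1,n+1):
        t=p0+(p1-p0)*i/n; Q=S(i/n)
        sh=np.round(R.inv().apply(t-p)*100,dec+1); rv=np.round((R.inv()*Q).as_rotvec(degrees=True),dec)
        p=p+R.apply(sh/100); R=R*Ro.from_rotvec(rv,degrees=True)
        out.append([*sh,*rv,jaw])
    for i in range(0,n,10):
        print("["+", ".join("%g"%(x+0.) for r in out[i:i+10] for x in r)+"]")
    print("end",np.round(p,4),np.round(R.as_euler("xyz",degrees=True),2))
E
python3 - <<'E'
from h import *
plan([.594,-.133,.25],down(123),17,-.45)
E
```

```text
dist 0.6373 ang 107.8 min rows 16 rows 17
[3.17, -2.01, -0.01, 0, 0, -6.3, -0.45, 3.37, -1.64, -0.01, 0, 0, -6.4, -0.45, 3.53, -1.26, -0.01, 0, 0, -6.3, -0.45, 3.64, -0.87, -0.01, 0, 0, -6.4, -0.45, 3.73, -0.45, -0.01, 0, 0, -6.3, -0.45, 3.74, -0.04, -0.01, 0, 0, -6.4, -0.45, 3.73, 0.37, -0.01, 0, 0, -6.3, -0.45, 3.67, 0.79, -0.01, 0, 0, -6.3, -0.45, 3.56, 1.18, -0.02, 0, 0, -6.4, -0.45, 3.4, 1.57, -0.01, 0, 0, -6.3, -0.45]
[3.21, 1.93, -0.01, 0, 0, -6.4, -0.45, 2.98, 2.28, -0.01, 0, 0, -6.3, -0.45, 2.71, 2.6, -0.01, 0, 0, -6.4, -0.45, 2.4, 2.88, -0.01, 0, 0, -6.3, -0.45, 2.07, 3.12, -0.01, 0, 0, -6.3, -0.45, 1.72, 3.33, -0.01, 0, 0, -6.4, -0.45, 1.33, 3.51, -0.01, 0, 0, -6.3, -0.45]
end [ 0.594 -0.133  0.25 ] [ 1.7999e+02 -4.0000e-02  1.2297e+02]
```

Call:
step_arm(
  plan=[3.17, -2.01, -0.5, 0, 0, -6.3, -0.45, 3.37, -1.64, 0, 0, 0, -6.4, -0.45, 3.53, -1.26, 0, 0, 0, -6.3, -0.45, 3.64, -0.87, 0, 0, 0, -6.4, -0.45, 3.73, -0.45, 0, 0, 0, -6.3, -0.45, 3.74, -0.04, 0, 0, 0, -6.4, -0.45, 3.73, 0.37, 0, 0, 0, -6.3, -0.45, 3.67, 0.79, 0, 0, 0, -6.3, -0.45, 3.56, 1.18, 0, 0, 0, -6.4, -0.45, 3.4, 1.57, 0, 0, 0, -6.3, -0.45],
)

```text
clock: 1.08
tcp_pos: [0.4177, -0.3252, 0.2534]
eef_rot: [3.141, 0.0, 1.377]
force: [0.5, -0.8, -0.9]
finger_gap: 0.0619
```

Call:
step_arm(
  plan=[3.21, 1.93, 0, 0, 0, -6.4, -0.45, 2.98, 2.28, 0, 0, 0, -6.3, -0.45, 2.71, 2.6, 0, 0, 0, -6.4, -0.45, 2.4, 2.88, 0, 0, 0, -6.3, -0.45, 2.07, 3.12, 0, 0, 0, -6.3, -0.45, 1.72, 3.33, 0, 0, 0, -6.4, -0.45, 1.33, 3.51, 0, 0, 0, -6.3, -0.45, 0, 0, 0, 0, 0, 0, -0.45, 0, 0, 0, 0, 0, 0, -0.45],
)

```text
clock: 1.83
tcp_pos: [0.595, -0.1315, 0.253]
eef_rot: [-3.141, -0.0, 2.149]
force: [-0.9, -1.1, -0.1]
finger_gap: 0.0622
```

```bash
python3 - <<'E'
from h import *
s=get_state(); print(s["clock"],s["tcp_pos"],np.degrees(s["eef_rot"]),s["joints"],s["finger_gap"])
w=snap("wrist","b"); cv2.imwrite("pics/wb.png",w["color"][:,:,::-1])
s=snap("scene","b"); cv2.imwrite("pics/sb.png",s["color"][:,:,::-1])
E
```

```text
1.8333 [ 0.59501617 -0.13153127  0.25297774] [-1.79987744e+02 -7.52808478e-03  1.23141454e+02] [-2.37054985e-01  3.95295983e-01  1.66169914e+00 -7.42579516e-05
  1.08483983e+00 -8.15447792e-01] 0.062173069050638
```

View pics/wb.png

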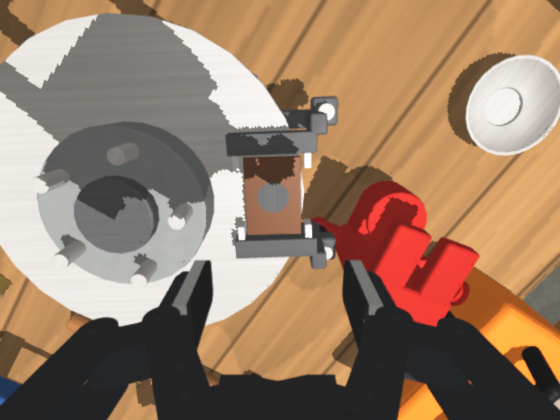

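View pics/sb.png

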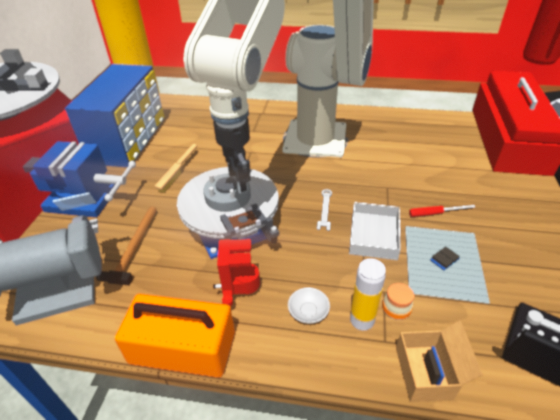

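```bash
python3 - <<'E'
from h import *
w=load("wrist","b"); W=cloud(w); C=w["color"].astype(int); z=W[...,2]
m=np.zeros(z.shape,bool); m[140:250,235:320]=1
b=m&(abs(z-.121)<.004)&(C[...,0]>C[...,2]*1.3)
q=W[b]; print(b.sum(),cv2.minAreaRect(np.float32(q[:,:2]*1000)),np.percentile(q[:,2],[5,50,95]))
# guides
for lo,hi in [((225,125),(320,158)),((225,230),(320,260))]:
    g=np.zeros(z.shape,bool); g[lo[1]:hi[1],lo[0]:hi[0]]=1
    g&=(z>.1245)&(z<.131); q=W[g]; print("guide",g.sum(),cv2.minAreaRect(np.float32(q[:,:2]*1000)),np.median(q[:,2]))
# hat circle
h=(abs(z-.14)<.04)&(z>.12); h[:,230:]=0
d=(abs(z-.11)<.003); d[:, 320:]=0
print("disc z",np.median(z[d]))
from scipy.optimize import least_squares
edge=[]
g=(z>.13)&(z<.165); g[:,225:]=0; q=W[g][:,:2]
hh=cv2.convexHull(np.float32(q))[:,0]; print(cv2.minEnclosingCircle(np.float32(q*1000)))
crop(w,220,120,340,270,5,"wb_pad.png")
E
```

```text
3607 ((590.7269287109375, -133.27711486816406), (46.031227111816406, 68.39759826660156), 34.79476547241211) [0.12089115 0.12208652 0.12322731]
guide 2117 ((565.8614501953125, -95.18866729736328), (70.75438690185547, 24.232954025268555), 36.61459732055664) 0.12891780037727985
guide 1740 ((615.1173095703125, -164.0772247314453), (71.17683410644531, 27.600189208984375), 33.13505172729492) 0.1289634214292878
disc z 0.11118106498095105
((497.332275390625, -197.6446075439453), 64.13573455810547)
```

View pics/wb_pad.png

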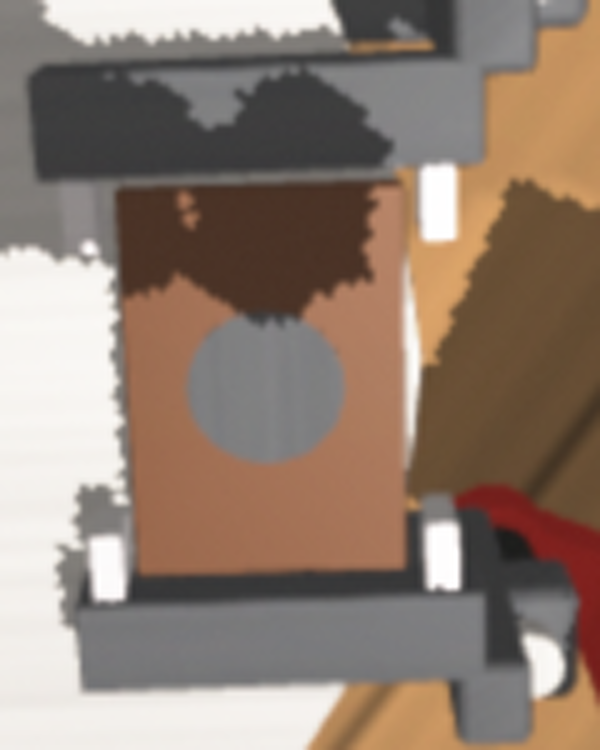

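```bash
python3 - <<'E'
from h import *
w=load("wrist","b")
P=[ray_z(w,220+u/5-.4,120+v/5-.4,.121)[:2]*1000 for u,v in [(118,190),(402,183),(138,575),(407,572),(266,390)]]
P=np.array(P);print(np.round(P,1),P[:4].mean(0))
for a,b in [(0,1),(2,3),(0,2),(1,3)]:
    d=P[b]-P[a];print(np.hypot(*d),np.degrees(np.arctan2(d[1],d[0])))
# inner guide edges z=.128: upper guide bottom edge, lower guide top edge
for a,b in [((40,180),(480,163)),((85,603),(480,593))]:
    A,B=[ray_z(w,220+u/5-.4,120+v/5-.4,.128)[:2]*1000 for u,v in (a,b)]
    d=B-A;print("guide",A,B,np.degrees(np.arctan2(d[1],d[0])))
plan([.591,-.133,.150],down(124.7),6,-.5)
E
```

```text
[[ 552.8 -118. ]
 [ 589.8  -92.5]
 [ 590.1 -172.8]
 [ 628.3 -147.2]
 [ 590.4 -133. ]] [ 590.24501391 -132.63370788]
44.9113971263421 34.58046622215463
45.99325534909969 33.872106753770595
66.25817321776256 -55.78229358390719
66.82870250112232 -54.85466439884634
guide [ 541.90747923 -121.77885079] [596.97205282 -82.67816923] 35.3780960287115
guide [ 584.22943108 -179.05688065] [ 638.50558782 -141.3852493 ] 34.76348254958488
dist 0.103 ang 1.8 min rows 3 rows 6
[0.03, -0.03, 1.72, 0, 0, -0.3, -0.5, 0.02, -0.03, 1.71, 0, 0, -0.3, -0.5, 0.03, -0.03, 1.72, 0, 0, -0.3, -0.5, 0.03, -0.03, 1.71, 0, 0, -0.3, -0.5, 0.02, -0.03, 1.72, 0, 0, -0.3, -0.5, 0.03, -0.03, 1.72, -0.1, 0, -0.3, -0.5]
end [ 0.591 -0.133  0.15 ] [ 1.7995e+02 -3.0000e-02  1.2474e+02]
```

```bash
python3 - <<'E'
from h import *
w=load("wrist","b"); W=cloud(w); t=np.array([.59501617,-.13153127,.25297774]); R=Ro.from_euler("xyz",np.radians([-179.9877,-.0075,123.1415]))
L=R.inv().apply((W-t).reshape(-1,3)).reshape(W.shape)
for v in range(258,330,6):
    print(v,[(u,np.round(L[v,u]*1000).astype(int).tolist()) for u in (180,190,200,208,345,355,365,375)])
E
```

```text
258 [(180, [-40, -77, 105]), (190, [-41, -70, 106]), (200, [-60, -71, 142]), (208, [-59, -64, 142]), (345, [-71, 66, 164]), (355, [-60, 70, 142]), (365, [-57, 78, 138]), (375, [-45, 79, 115])]
264 [(180, [-46, -78, 107]), (190, [-65, -81, 141]), (200, [11, -35, 3]), (208, [10, -32, 3]), (345, [8, 30, 8]), (355, [10, 34, 4]), (365, [-57, 75, 126]), (375, [-48, 78, 110])]
270 [(180, [-71, -90, 141]), (190, [11, -38, -2]), (200, [11, -34, -2]), (208, [8, -32, 3]), (345, [5, 30, 7]), (355, [11, 32, -3]), (365, [11, 37, -3]), (375, [-52, 77, 107])]
276 [(180, [6, -43, 0]), (190, [10, -37, -6]), (200, [11, -33, -8]), (208, [4, -32, 3]), (345, [3, 30, 6]), (355, [10, 31, -7]), (365, [10, 35, -7]), (375, [6, 42, 0])]
282 [(180, [7, -42, -5]), (190, [11, -36, -12]), (200, [10, -32, -12]), (208, [3, -32, 1]), (345, [0, 30, 5]), (355, [11, 30, -12]), (365, [11, 34, -12]), (375, [7, 40, -5])]
288 [(180, [8, -40, -12]), (190, [11, -35, -16]), (200, [8, -32, -12]), (208, [0, -32, 0]), (345, [-3, 30, 5]), (355, [9, 30, -13]), (365, [11, 33, -16]), (375, [6, 39, -9])]
294 [(180, [11, -37, -21]), (19
[... 476 characters left out ...]
30, -28]), (375, [10, 34, -27])]
312 [(180, [7, -36, -26]), (190, [7, -32, -26]), (200, [0, -31, -17]), (208, [-10, -32, -3]), (345, [-199, 91, 251]), (355, [0, 30, -16]), (365, [8, 31, -27]), (375, [8, 34, -28])]
318 [(180, [11, -33, -35]), (190, [5, -32, -27]), (200, [-3, -32, -16]), (208, [-125, -68, 142]), (345, [-208, 92, 251]), (355, [-9223372036854775808, -9223372036854775808, -9223372036854775808]), (365, [6, 31, -28]), (375, [12, 32, -35])]
324 [(180, [12, -32, -39]), (190, [2, -33, -27]), (200, [-6, -32, -16]), (208, [-132, -69, 142]), (345, [-218, 92, 251]), (355, [-5, 30, -17]), (365, [3, 31, -27]), (375, [11, 31, -38])]<stdin>:5: RuntimeWarning: invalid value encountered in cast
```

Call:
step_arm(
  plan=[0.1, -0.2, 1.7, 0, 0, -0.5, -0.5, 0.1, -0.1, 1.7, 0, 0, -0.5, -0.5, 0, 0, 1.7, 0, 0, -0.5, -0.5, 0, 0, 1.7, 0, 0, 0, -0.5, 0, 0, 1.7, 0, 0, 0, -0.5, 0, 0, 1.5, 0, 0, 0, -0.5, 0, 0, 0, 0, 0, 0, -0.5, 0, 0, 0, 0, 0, 0, -0.5],
)

```text
clock: 2.6
tcp_pos: [0.5893, -0.1342, 0.1529]
eef_rot: [-3.14, -0.001, 2.17]
force: [0.2, 0.4, 0.9]
finger_gap: 0.0641
```

Call:
step_arm(
  plan=[0, 0.15, 1.2, 0, 0, 0, -0.5, 0, 0, 1.1, 0, 0, 0, -0.5, 0, 0, 0.8, 0, 0, 0, -0.5, 0, 0, 0, 0, 0, 0, -0.5, 0, 0, 0, 0, 0, 0, 0.2, 0, 0, 0, 0, 0, 0, 0.2, 0, 0, 0, 0, 0, 0, 0.2, 0, 0, 0, 0, 0, 0, 0.2],
  newtons=50,
)

```text
clock: 3.27
tcp_pos: [0.5927, -0.1336, 0.125]
eef_rot: [3.141, 0.003, 2.173]
force: [-5.4, -3.9, 21.5]
finger_gap: 0.0445
```

```bash
python3 - <<'E'
from h import *
w=snap("wrist","c"); crop(w,160,120,400,300,3,"wc.png"); print(get_state()["force"])
E
```

```text
[-5.42570485 -2.01098171 20.28077417]
```

View pics/wc.png

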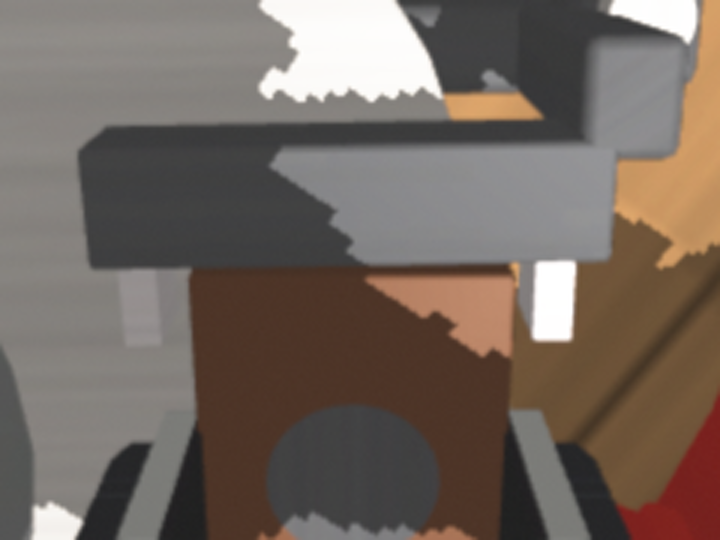

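Call:
step_arm(
  plan=[0, 0, -0.6, 0, 0, 0, 0.2, 0, 0, -1.5, 0, 0, 0, 0.2, 0, 0, -3, 0, 0, 0, 0.2, 0, 0, -3, 0, 0, 0, 0.2, 0, 0, -3, 0, 0, 0, 0.2, 0, 0, -2, 0, 0, 0, 0.2, 0, 0, 0, 0, 0, 0, 0.2],
)

```text
clock: 3.9
tcp_pos: [0.594, -0.1328, 0.2578]
eef_rot: [3.136, 0.006, 2.172]
force: [0.7, -0.2, -2.3]
finger_gap: 0.0444
```

```bash
python3 - <<'E'
from h import *
w=snap("wrist","d"); cv2.imwrite("pics/wd.png",w["color"][:,:,::-1]); print(get_state()["force"],get_state()["tcp_pos"])
plan([.481,.216,.18],down(35),None,.2)
E
```

```text
[-0.28261768 -1.00320413 -1.9256369 ] [ 0.59274885 -0.13258526  0.25517918]
dist 0.3737 ang 89.5 min rows 13 rows 13
[2.7, 0.81, 0.57, 0, 0, 6.9, 0.2, 2.78, 0.47, 0.57, 0, 0, 6.9, 0.2, 2.81, 0.14, 0.58, 0.1, 0, 6.8, 0.2, 2.81, -0.19, 0.57, 0, 0, 6.9, 0.2, 2.77, -0.53, 0.57, 0, 0, 6.9, 0.2, 2.68, -0.86, 0.57, 0, 0, 6.9, 0.2, 2.56, -1.17, 0.58, 0, 0, 6.9, 0.2, 2.4, -1.47, 0.57, 0.1, 0, 6.9, 0.2, 2.21, -1.75, 0.57, 0, 0, 6.8, 0.2, 1.98, -2, 0.58, 0, 0, 6.9, 0.2]
[1.73, -2.23, 0.57, 0, 0, 6.9, 0.2, 1.45, -2.41, 0.58, 0.1, 0, 6.9, 0.2, 1.15, -2.57, 0.58, 0, 0, 6.9, 0.2]
end [0.481 0.216 0.18 ] [-1.7997e+02  1.0000e-02  3.4960e+01]
```

View pics/wd.png

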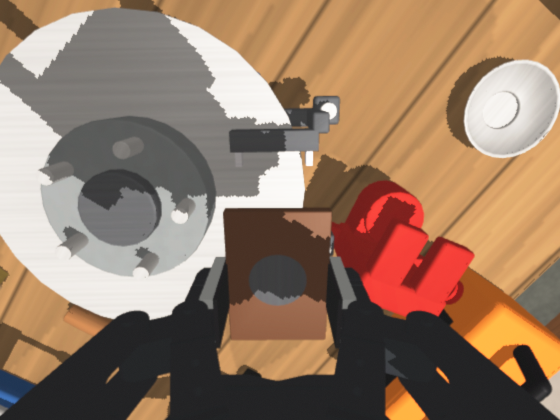

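```bash
python3 - <<'E'
from h import *
plan([.481,.216,.13],down(90),11,.2)
E
```

```text
dist 0.3869 ang 34.5 min rows 10 rows 11
[3.19, 0.95, 1.13, 0, 0, 3.1, 0.2, 3.24, 0.78, 1.13, 0, 0, 3.2, 0.2, 3.28, 0.6, 1.13, 0.1, 0, 3.1, 0.2, 3.3, 0.42, 1.13, 0, 0, 3.1, 0.2, 3.32, 0.24, 1.13, 0, 0.1, 3.2, 0.2, 3.33, 0.05, 1.14, 0, 0, 3.1, 0.2, 3.33, -0.12, 1.13, 0, 0, 3.1, 0.2, 3.31, -0.31, 1.14, 0.1, 0, 3.2, 0.2, 3.29, -0.48, 1.13, 0, 0, 3.1, 0.2, 3.26, -0.67, 1.14, 0, 0, 3.1, 0.2]
[3.23, -0.84, 1.14, 0, 0, 3.2, 0.2]
end [0.481 0.216 0.13 ] [1.7998e+02 2.0000e-02 8.9960e+01]
```

Call:
step_arm(
  plan=[3.19, 0.95, 0, 0, 0, 3.1, 0.2, 3.24, 0.78, 0.5, 0, 0, 3.2, 0.2, 3.28, 0.6, 1, 0.1, 0, 3.1, 0.2, 3.3, 0.42, 1, 0, 0, 3.1, 0.2, 3.32, 0.24, 1.5, 0, 0.1, 3.2, 0.2, 3.33, 0.05, 1.5, 0, 0, 3.1, 0.2, 3.33, -0.12, 1.5, 0, 0, 3.1, 0.2, 3.31, -0.31, 1.5, 0.1, 0, 3.2, 0.2, 3.29, -0.48, 1.5, 0, 0, 3.1, 0.2, 3.26, -0.67, 1.5, 0, 0, 3.1, 0.2],
)

```text
clock: 4.78
tcp_pos: [0.4873, 0.1855, 0.136]
eef_rot: [-3.135, 0.0, 1.623]
force: [0.8, 1.0, -1.9]
finger_gap: 0.0445
```

Call:
step_arm(
  plan=[3.2, -0.8, 1, 0, 0, 3, 0.2, 0, 0, 3, 0, 0, 0, 0.2, 0, 0, 3, 0, 0, 0, 0.2, 0, 0, 2.5, 0, 0, 0, 0.2, 0, 0, 1.5, 0, 0, 0, 0.2, 0, 0, 0, 0, 0, 0, 0.2, 0, 0, 0, 0, 0, 0, 0.2],
)

```text
clock: 5.37
tcp_pos: [0.4775, 0.2154, 0.0267]
eef_rot: [-3.133, 0.001, 1.574]
force: [-0.6, 0.1, -1.0]
finger_gap: 0.0444
```

Call:
step_arm(
  plan=[0, 0, 0.4, 0, 0, 0, 0.2, 0, 0, 0.4, 0, 0, 0, 0.2, 0, 0, 0, 0, 0, 0, 0.2],
)

```text
clock: 5.62
tcp_pos: [0.4795, 0.2162, 0.0208]
eef_rot: [-3.138, -0.001, 1.574]
force: [0.1, -1.4, -1.9]
finger_gap: 0.0443
```

Call:
step_arm(
  plan=[0, 0, 0.2, 0, 0, 0, -0.5, 0, 0, 0, 0, 0, 0, -0.5, 0, 0, 0, 0, 0, 0, -0.5, 0, 0, -2, 0, 0, 0, -0.5, 0, 0, -4, 0, 0, 0, -0.5, 0, 0, -4, 0, 0, 0, -0.5, 0, 0, -4, 0, 0, 0, -0.5, 0, 0, -4, 0, 0, 0, -0.5],
)

```text
clock: 6.28
tcp_pos: [0.4796, 0.216, 0.2008]
eef_rot: [-3.138, -0.001, 1.574]
force: [0.7, 0.7, 0.2]
finger_gap: 0.0642
```

```bash
python3 - <<'E'
from h import *
w=snap("wrist","e"); cv2.imwrite("pics/we.png",w["color"][:,:,::-1])
plan([.51,.35,.22],down(136),None,-.5)
E
```

```text
dist 0.1354 ang 45.8 min rows 7 rows 7
[1.89, 0.38, -0.15, 0.1, 0, -6.5, -0.5, 1.83, 0.6, -0.16, 0, 0, -6.6, -0.5, 1.76, 0.8, -0.15, 0.1, 0, -6.5, -0.5, 1.65, 0.99, -0.16, 0.1, -0.1, -6.6, -0.5, 1.53, 1.18, -0.16, 0.1, 0, -6.5, -0.5, 1.38, 1.34, -0.16, 0, 0, -6.6, -0.5, 1.22, 1.5, -0.17, 0.1, 0, -6.5, -0.5]
end [0.51 0.35 0.22] [ 1.7999e+02 -1.0000e-02  1.3597e+02]
```

View pics/we.png

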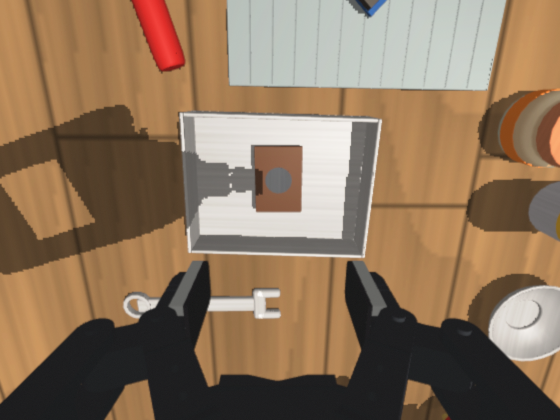

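Worn pad lies flat in the tray (≈(278,180)). On to the new pad.

Call:
step_arm(
  plan=[1.89, 0.38, -0.2, 0, 0, -6.5, -0.5, 1.83, 0.6, -0.2, 0, 0, -6.6, -0.5, 1.76, 0.8, -0.2, 0, 0, -6.5, -0.5, 1.65, 0.99, -0.2, 0, 0, -6.6, -0.5, 1.53, 1.18, -0.2, 0, 0, -6.5, -0.5, 1.38, 1.34, -0.2, 0, 0, -6.6, -0.5, 1.2, 1.5, 0, 0, 0, -6.5, -0.5, 0, 0, 0, 0, 0, 0, -0.5],
)

```text
clock: 7.0
tcp_pos: [0.5074, 0.3514, 0.2111]
eef_rot: [3.141, -0.003, 2.38]
force: [-0.3, 0.4, 0.5]
finger_gap: 0.0639
```

```bash
python3 - <<'E'
from h import *
w=snap("wrist","f"); cv2.imwrite("pics/wf.png",w["color"][:,:,::-1])
W=cloud(w);z=W[...,2];C=w["color"].astype(int)
dark=(C.max(-1)<120)|(C[...,2]>C[...,0]+50)
for lo in (.0085,.017):
  m=dark&(z>lo)&(z<.03)&(np.hypot(W[...,0]-.553,W[...,1]-.4)<.07)
  q=W[m];print(m.sum(),cv2.minAreaRect(np.float32(q[:,:2]*1000)),np.median(q[:,2]))
s=snap("side","f"); cv2.imwrite("pics/df.png",s["color"][:,:,::-1])
E
```

```text
2842 ((550.2734375, 400.15948486328125), (45.78860855102539, 65.38615417480469), 46.05242919921875) 0.02081504975128752
2473 ((550.2515258789062, 400.32733154296875), (45.57483673095703, 55.952430725097656), 46.350711822509766) 0.02098075716009626
```

View pics/wf.png

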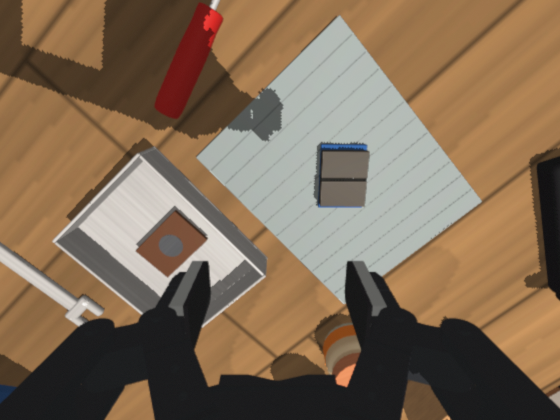

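View pics/df.png

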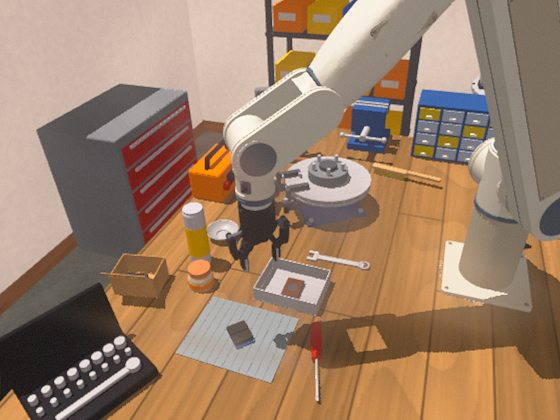

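```bash
python3 - <<'E'
from h import *
w=load("wrist","f"); R=cv2.Rodrigues(w["rvec"])[0]; o=-R.T@w["tvec"].ravel()
s=get_state();p,Rt=pose();print(s["joints"],p)
print("cam in tool",Rt.inv().apply(o-p)*1000,"axis",Rt.inv().apply(R[2]))
W=cloud(load("scene","a"))
c=load("scene","a");C=c["color"].astype(int)
for nm,u,v in [("tin",398,294),("can",371,268),("sd1",415,211),("sd2",470,208),("dish",309,300)]: print(nm,W[v,u])
# pick pose
d=np.array([np.cos(np.radians(136)),np.sin(np.radians(136)),0])
g=np.array([.550,.400,0])+.018*d
Rp=down(136)*Ro.from_rotvec([0,-30,0],degrees=True)
print("tool z",Rp.apply([0,0,1]))
# point on tool axis; grasp centre at tip region: choose TCP so that tip-centre (z+10) is above g
for hgt in (.10,.0195):
    tcp=g-Rp.apply([0,0,.005]); tcp[2]=hgt; print(tcp)
E
```

```text
[ 0.58247314  0.45347989  1.68002371  0.00284897  1.01134793 -0.22068062] [0.50629674 0.34857305 0.21035464]
cam in tool [  82.92826815    0.99555882 -127.25517571] axis [-0.31860339  0.00466572  0.94787663]
tin [0.73001883 0.26343688 0.06591659]
can [0.76750237 0.18697223 0.18997068]
sd1 [0.38779958 0.33324114 0.02445633]
sd2 [0.32578196 0.50376958 0.00211441]
dish [0.73616457 0.05937777 0.00974373]
tool z [ 0.3596699  -0.34732919 -0.8660254 ]
[0.53525353 0.4142405  0.1       ]
[0.53525353 0.4142405  0.0195    ]
```

```bash
python3 - <<'E'
from h import *
Rp=down(136)*Ro.from_rotvec([0,-30,0],degrees=True)
d=Rp.apply([0,0,1])
plan(np.array([.537,.4125,.0195])-.06*d,Rp,8,-.5)
E
```

```text
dist 0.163 ang 30.2 min rows 5 rows 8
[0.65, 0.85, 1.74, 0, -3.8, 0, -0.5, 0.76, 0.84, 1.69, 0, -3.7, 0, -0.5, 0.87, 0.85, 1.63, -0.1, -3.8, 0, -0.5, 0.98, 0.84, 1.58, 0, -3.8, 0, -0.5, 1.08, 0.84, 1.51, 0, -3.8, 0, -0.5, 1.18, 0.84, 1.43, 0, -3.7, 0, -0.5, 1.26, 0.85, 1.35, -0.1, -3.8, 0, -0.5, 1.36, 0.84, 1.27, 0, -3.8, 0, -0.5]
end [0.5154 0.4334 0.0715] [179.96  30.02 135.97]
```

Call:
step_arm(
  plan=[0.65, 0.85, 1.74, 0, -3.8, 0, -0.5, 0.76, 0.84, 1.69, 0, -3.7, 0, -0.5, 0.87, 0.85, 1.63, 0, -3.8, 0, -0.5, 0.98, 0.84, 1.58, 0, -3.8, 0, -0.5, 1.08, 0.84, 1.51, 0, -3.8, 0, -0.5, 1.18, 0.84, 1.43, 0, -3.7, 0, -0.5, 1.26, 0.85, 1.35, 0, -3.8, 0, -0.5, 1.36, 0.84, 1.27, 0, -3.8, 0, -0.5, 0, 0, 0, 0, 0, 0, -0.5, 0, 0, 0, 0, 0, 0, -0.5],
)

```text
clock: 7.93
tcp_pos: [0.5144, 0.4322, 0.0701]
eef_rot: [-3.135, 0.523, 2.377]
force: [-1.4, 0.3, -0.2]
finger_gap: 0.0639
```

```bash
python3 - <<'E'
from h import *
s=get_state();print(s["joints"],s["tcp_pos"],np.degrees(s["eef_rot"]))
w=snap("wrist","g"); cv2.imwrite("pics/wg.png",w["color"][:,:,::-1])
Rp=down(136)*Ro.from_rotvec([0,-30,0],degrees=True)
plan([.537,.4125,.0195],Rp,4,-.5)
E
```

```text
[ 0.89251473  0.76732297  1.6027486  -0.66072839  0.94449545  0.53128838] [0.51435113 0.43220847 0.07006862] [-179.61921862   29.97862754  136.17038617]
dist 0.0597 ang 0.2 min rows 2 rows 4
[0.02, 0.03, 1.49, -0.1, 0, 0, -0.5, 0.01, 0.02, 1.49, 0, 0, 0, -0.5, 0.02, 0.03, 1.5, -0.1, 0, 0, -0.5, 0.02, 0.02, 1.49, 0, 0, 0, -0.5]
end [0.537  0.4125 0.0195] [-179.97   29.96  136.04]
```

View pics/wg.png

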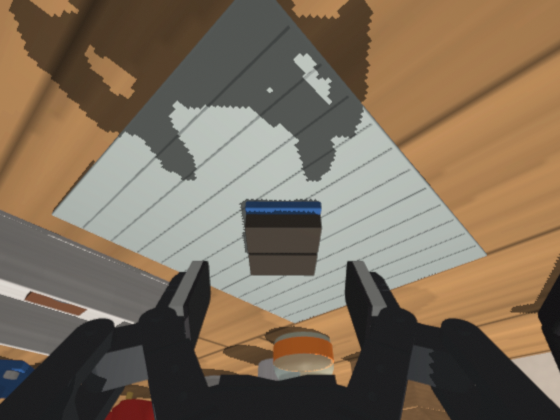

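Call:
step_arm(
  plan=[0, 0, 1.5, 0, 0, 0, -0.5, 0, 0, 1.5, 0, 0, 0, -0.5, 0, 0, 1.5, 0, 0, 0, -0.5, 0, 0, 1.2, 0, 0, 0, -0.5, 0, 0, 0, 0, 0, 0, -0.5, 0, 0, 0, 0, 0, 0, -0.5],
)

```text
clock: 8.48
tcp_pos: [0.5362, 0.4117, 0.0212]
eef_rot: [-3.137, 0.524, 2.374]
force: [0.3, 0.8, 0.6]
finger_gap: 0.0639
```

Call:
step_arm(
  plan=[0, 0, 0.2, 0, 0, 0, 0.3, 0, 0, 0, 0, 0, 0, 0.3, 0, 0, 0, 0, 0, 0, 0.3, 0, 0, 0, 0, 0, 0, 0.3, 0, 0, 0, 0, 0, 0, 0.3],
  newtons=80,
)

```text
clock: 8.9
tcp_pos: [0.5369, 0.4133, 0.0212]
eef_rot: [-3.141, 0.524, 2.374]
force: [-1.5, 1.7, 3.4]
finger_gap: 0.0438
```

```bash
python3 - <<'E'
from h import *
w=snap("wrist","h"); cv2.imwrite("pics/wh.png",w["color"][:,:,::-1])
E
```

```text
(no output)
```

View pics/wh.png

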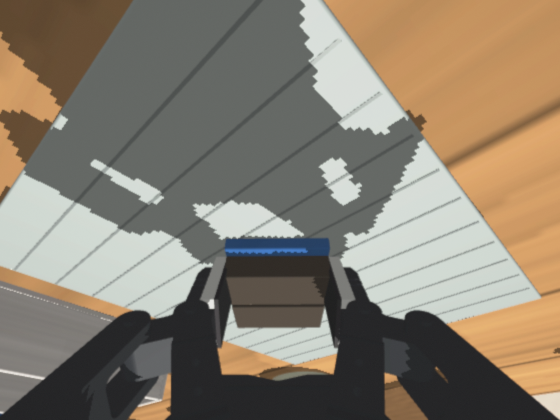

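```bash
python3 - <<'E'
from h import *
p,R=pose()
print("LIFT");plan(p+np.array([0,0,.13]),R,5,.3)
R1=down(90)*Ro.from_rotvec([0,67,0],degrees=True)
print("ROT");plan([.53,.44,.17],R1,None,.3,p0=p+np.array([0,0,.13]),R0=R)
E
```

```text
LIFT
dist 0.13 ang 0.0 min rows 4 rows 5
[-1.3, 0, -2.25, 0, 0, 0, 0.3, -1.3, 0, -2.25, 0, 0, 0, 0.3, -1.3, -0.01, -2.25, 0, 0, 0, 0.3, -1.3, 0, -2.26, 0, 0, 0, 0.3, -1.3, 0, -2.25, 0, 0, 0, 0.3]
end [0.5369 0.4133 0.1512] [-179.94   30.01  136.04]
ROT
dist 0.0334 ang 104.9 min rows 15 rows 15
[0.07, 0.1, -0.19, -1.1, 6.1, 3.3, 0.3, 0.1, 0.09, -0.17, -1.1, 6.1, 3.2, 0.3, 0.12, 0.09, -0.16, -1.1, 6, 3.3, 0.3, 0.14, 0.09, -0.15, -1.1, 6.1, 3.3, 0.3, 0.17, 0.08, -0.13, -1.1, 6.1, 3.2, 0.3, 0.18, 0.07, -0.11, -1.1, 6.1, 3.3, 0.3, 0.19, 0.07, -0.09, -1.1, 6.1, 3.3, 0.3, 0.2, 0.05, -0.06, -1.1, 6, 3.3, 0.3, 0.22, 0.05, -0.05, -1.1, 6.1, 3.2, 0.3, 0.22, 0.03, -0.02, -1.1, 6.1, 3.3, 0.3]
[0.22, 0.02, 0.01, -1.1, 6.1, 3.3, 0.3, 0.22, 0.01, 0.03, -1.1, 6.1, 3.2, 0.3, 0.21, -0.01, 0.05, -1.1, 6, 3.3, 0.3, 0.21, -0.02, 0.07, -1.1, 6.1, 3.3, 0.3, 0.2, -0.03, 0.1, -1, 6.1, 3.3, 0.3]
end [0.53 0.44 0.17] [-179.85  -66.99   89.88]
```

Call:
step_arm(
  plan=[-1.3, 0, -2.25, 0, 0, 0, 0.3, -1.3, 0, -2.25, 0, 0, 0, 0.3, -1.3, 0, -2.25, 0, 0, 0, 0.3, -1.3, 0, -2.25, 0, 0, 0, 0.3, -1.3, 0, -2.25, 0, 0, 0, 0.3, 0, 0, 0, 0, 0, 0, 0.3],
)

```text
clock: 9.45
tcp_pos: [0.5386, 0.4145, 0.1556]
eef_rot: [3.136, 0.524, 2.371]
force: [0.3, 1.3, -2.0]
finger_gap: 0.0438
```

Call:
step_arm(
  plan=[0.07, 0.1, -0.19, -1.1, 6.1, 3.3, 0.3, 0.1, 0.09, -0.17, -1.1, 6.1, 3.2, 0.3, 0.12, 0.09, -0.16, -1.1, 6, 3.3, 0.3, 0.14, 0.09, -0.15, -1.1, 6.1, 3.3, 0.3, 0.17, 0.08, -0.13, -1.1, 6.1, 3.2, 0.3, 0.18, 0.07, -0.11, -1.1, 6.1, 3.3, 0.3, 0.19, 0.07, -0.09, -1.1, 6.1, 3.3, 0.3, 0.2, 0.05, -0.06, -1.1, 6, 3.3, 0.3, 0.22, 0.05, -0.05, -1.1, 6.1, 3.2, 0.3, 0.22, 0.03, -0.02, -1.1, 6.1, 3.3, 0.3],
)

```text
clock: 10.28
tcp_pos: [0.5325, 0.4298, 0.1624]
eef_rot: [2.947, -0.608, 1.93]
force: [-1.2, -0.4, -4.3]
finger_gap: 0.0433
```

Call:
step_arm(
  plan=[0.22, 0.02, 0.01, -1.1, 6.1, 3.3, 0.3, 0.22, 0.01, 0.03, -1.1, 6.1, 3.2, 0.3, 0.21, -0.01, 0.05, -1.1, 6, 3.3, 0.3, 0.21, -0.02, 0.07, -1.1, 6.1, 3.3, 0.3, 0.2, -0.03, 0.1, -1, 6.1, 3.3, 0.3, 0, 0, 0, 0, 0, 0, 0.3],
)

```text
clock: 10.78
tcp_pos: [0.528, 0.4372, 0.1641]
eef_rot: [-3.111, -1.165, 1.54]
force: [-1.1, -0.1, -4.4]
finger_gap: 0.0436
```

```bash
python3 - <<'E'
from h import *
s=get_state();print(s["joints"],s["tcp_pos"],np.degrees(s["eef_rot"]),s["finger_gap"])
w=snap("wrist","i"); cv2.imwrite("pics/wi.png",w["color"][:,:,::-1])
s=snap("side","i"); crop(s,100,160,400,400,2.5,"di.png")
R1=down(90)*Ro.from_rotvec([0,67,0],degrees=True)
plan([.53,.44,.17],R1,None,.3)
E
```

```text
[ 0.30051538  0.72941573  1.87465139  1.60557903  1.07346454 -0.96729587] [0.52803613 0.43724578 0.16408761] [-178.26382359  -66.77544801   88.21026575] 0.04358585394080481
dist 0.0038 ang 0.5 min rows 1 rows 1
[0.37, 0.07, -0.01, -0.1, 0.4, -0.2, 0.3]
end [0.53 0.44 0.17] [-179.88  -66.96   89.91]
```

View pics/wi.png

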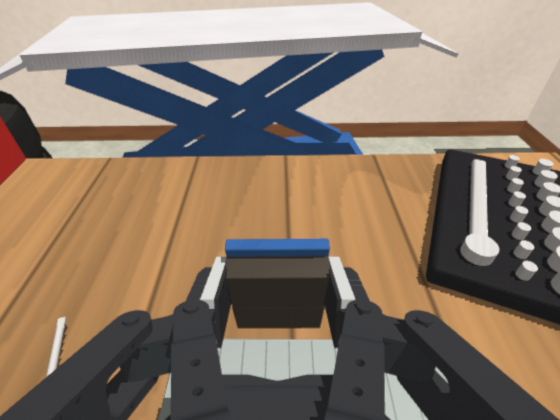

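View pics/di.png

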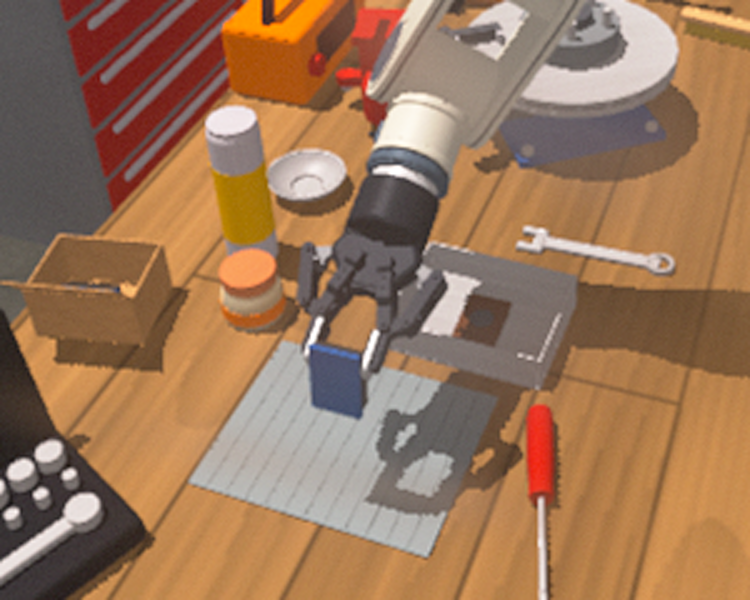

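```bash
python3 - <<'E'
from h import *
Rp=down(136)*Ro.from_rotvec([0,-30,0],degrees=True); tp=np.array([.5369,.4133,.0212])
a=np.radians(136);d=np.array([np.cos(a),np.sin(a),0]);e=np.array([-np.sin(a),np.cos(a),0]);c=np.array([.550,.400,.003])
P=[c+x*d+np.array([0,0,z]) for x in(-.033,.033) for z in(0,.006)]+[c+x*d+np.array([0,0,.017]) for x in(-.028,.028)]
L=Rp.inv().apply(np.array(P)-tp); np.save("padL.npy",L)
p,R=pose(); Q=R.apply(L)+p; print(np.round(Q,4)); zmin=Q[:,2].min(); print("drop to mat",zmin-.003)
s=load("side","i"); crop(s,190,270,290,370,6,"dj.png",Q)
dz=zmin-.003-.002
plan(p-np.array([0,0,dz-.01]),R,4,.3)
print("unit down in tool",R.inv().apply([0,0,-1]))
E
```

```text
[[0.5286 0.4626 0.1173]
 [0.5286 0.4566 0.1166]
 [0.5289 0.455  0.1829]
 [0.5289 0.4491 0.1822]
 [0.5286 0.4451 0.1203]
 [0.5289 0.4387 0.176 ]]
drop to mat 0.11361770766722883
dist 0.1016 ang 0.0 min rows 3 rows 4
[-2.33, 0.01, 1.01, 0, 0, 0, 0.3, -2.33, 0.01, 1.01, 0, 0, 0, 0.3, -2.33, 0.02, 1.01, 0, 0, 0, 0.3, -2.33, 0.01, 1.01, 0, 0, 0, 0.3]
end [0.5293 0.4386 0.065 ] [-179.32  -66.56   89.41]
unit down in tool [-0.91746235  0.00473885  0.39779439]
```

View pics/dj.png

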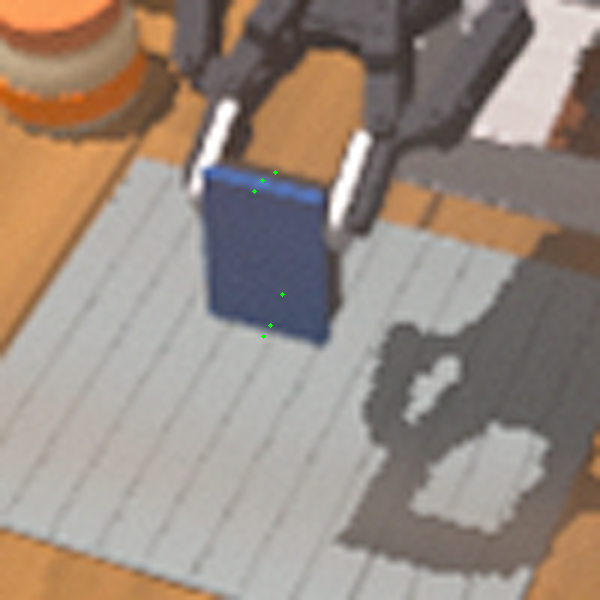

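Call:
step_arm(
  plan=[-2, 0, 0.88, 0, 0, 0, 0.3, -2, 0, 0.88, 0, 0, 0, 0.3, -2, 0, 0.88, 0, 0, 0, 0.3, -2, 0, 0.88, 0, 0, 0, 0.3, -1.4, 0, 0.6, 0, 0, 0, 0.3, 0, 0, 0, 0, 0, 0, 0.3, 0, 0, 0, 0, 0, 0, 0.3],
)

```text
clock: 11.47
tcp_pos: [0.5298, 0.441, 0.0667]
eef_rot: [-3.139, -1.165, 1.57]
force: [0.1, -1.0, -3.2]
finger_gap: 0.0438
```

```bash
python3 - <<'E'
from h import *
p,R=pose(); L=np.load("padL.npy"); Q=R.apply(L)+p; print(np.round(Q,4),p,np.degrees(R.as_euler("xyz")))
s=snap("side","k"); crop(s,150,220,300,370,4,"dk.png",Q)
E
```

```text
[[0.5292 0.4652 0.0175]
 [0.5293 0.4592 0.0168]
 [0.5293 0.4574 0.083 ]
 [0.5293 0.4514 0.0823]
 [0.5293 0.4477 0.0205]
 [0.5294 0.4411 0.0761]] [0.529816   0.44099534 0.06665115] [-179.8371619  -66.769176    89.974786 ]
```

View pics/dk.png

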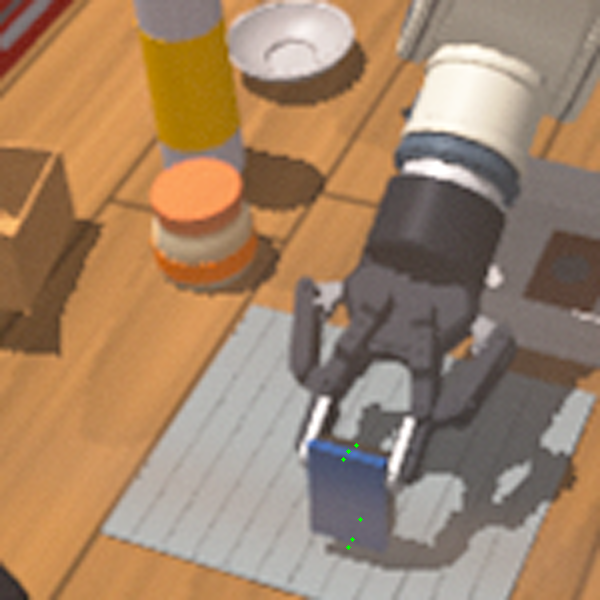

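Call:
step_arm(
  plan=[-0.9, 0, 0.4, 0, 2, 0, 0.3, -0.3, 0, 0.1, 0, 2, 0, 0.3, 0, 0, 0, 0, 2, 0, 0.3, 0, 0, 0, 0, 0, 0, 0.3, 0, 0, 0, 0, 0, 0, 0.3],
)

```text
clock: 11.93
tcp_pos: [0.5305, 0.4405, 0.0545]
eef_rot: [-3.141, -1.271, 1.57]
force: [0.8, 0.1, -2.4]
finger_gap: 0.0435
```

```bash
python3 - <<'E'
from h import *
p,R=pose(); L=np.load("padL.npy"); Q=R.apply(L)+p; print(np.round(Q,4),p,np.degrees(R.as_euler("xyz")))
print(get_state()["force"])
E
```

```text
[[0.53   0.4697 0.0082]
 [0.53   0.4639 0.0069]
 [0.53   0.4551 0.0726]
 [0.53   0.4492 0.0712]
 [0.53   0.452  0.0093]
 [0.53   0.4396 0.0639]] [0.53047116 0.44052659 0.05453537] [-179.95354376  -72.81773293   89.98197892]
[ 0.84356113  0.06593695 -2.42886923]
```

Call:
step_arm(
  plan=[-0.3, 0, 0.1, 0, 0, 0, 0.3, -0.1, 0, 0, 0, 0, 0, 0.3, 0, 0, 0, 0, 0, 0, 0.3],
)

```text
clock: 12.18
tcp_pos: [0.5305, 0.4405, 0.0505]
eef_rot: [-3.141, -1.273, 1.571]
force: [0.9, 0.1, 0.3]
finger_gap: 0.0437
```

Call:
step_arm(
  plan=[0, 0, 0, 0, 0, 0, -0.6, 0, 0, 0, 0, 0, 0, -0.6, 0, 0, -1, 0, 0, 0, -0.6, 0, 0, -2, 0, 0, 0, -0.6, 1, 0, -3, 0, 0, 0, -0.6, 1, 0, -3, 0, 0, 0, -0.6, 1, 0, -3, 0, 0, 0, -0.6],
)

```text
clock: 12.77
tcp_pos: [0.5294, 0.3328, 0.1141]
eef_rot: [-3.133, -1.272, 1.563]
force: [-0.1, -0.1, 0.2]
finger_gap: 0.0682
```

```bash
python3 - <<'E'
from h import *
s=snap("side","l"); crop(s,150,220,300,370,4,"dl.png"); print(get_state()["joints"])
w=snap("wrist","l"); cv2.imwrite("pics/wl.png",w["color"][:,:,::-1])
E
```

```text
[ 0.08668764  0.85982945  1.90415094  1.54079108  1.26160814 -1.17556045]
```

View pics/dl.png

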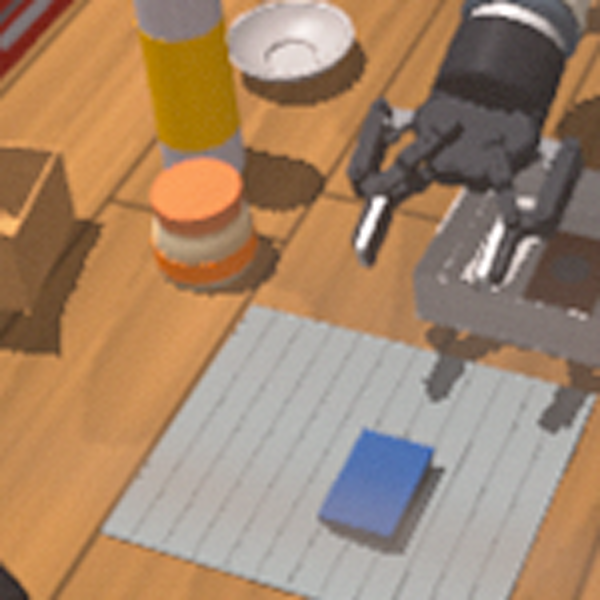

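View pics/wl.png

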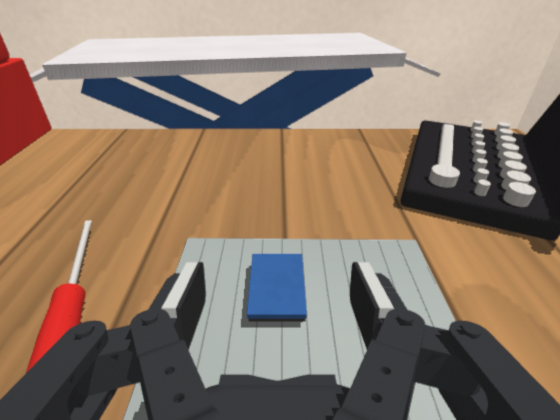

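```bash
python3 - <<'E'
from h import *
for n in ("side","wrist"):
    w=load(n,"l");W=cloud(w);z=W[...,2];C=w["color"].astype(int)
    m=(C[...,2]>C[...,0]+60)&(z>.016)&(z<.03)&(np.hypot(W[...,0]-.53,W[...,1]-.43)<.07)
    q=W[m];print(m.sum(),cv2.minAreaRect(np.float32(q[:,:2]*1000)),np.percentile(q[:,2],[5,50,95]))
plan([.53,.38,.20],down(90),12,-.6)
E
```

```text
326 ((530.4651489257812, 415.1393737792969), (44.38092803955078, 55.265350341796875), 1.4826092720031738) [0.01793158 0.0205214  0.02301897]
3318 ((530.3450317382812, 420.1435546875), (66.86727142333984, 45.64275360107422), 89.70836639404297) [0.01954608 0.02040573 0.02131377]
dist 0.0971 ang 72.9 min rows 11 rows 12
[0.79, -0.02, 0.18, 0, -6.1, 0, -0.6, 0.8, -0.01, 0.1, 0, -6.1, 0, -0.6, 0.81, -0.02, 0.02, 0, -6, 0, -0.6, 0.81, -0.01, -0.07, 0.1, -6.1, -0.1, -0.6, 0.79, -0.01, -0.16, 0, -6.1, 0, -0.6, 0.77, -0.02, -0.24, 0, -6.1, 0, -0.6, 0.75, -0.01, -0.32, 0, -6, 0, -0.6, 0.7, -0.02, -0.4, 0, -6.1, 0, -0.6, 0.66, -0.01, -0.47, 0.1, -6.1, 0, -0.6, 0.61, -0.01, -0.53, 0, -6.1, 0, -0.6]
[0.54, -0.02, -0.6, 0, -6, 0, -0.6, 0.48, -0.01, -0.65, 0, -6.1, 0, -0.6]
end [0.53 0.38 0.2 ] [ 1.800e+02 -2.000e-02  8.995e+01]
```

Call:
step_arm(
  plan=[0.79, 0, 0.18, 0, -6.1, 0, -0.6, 0.8, 0, 0.1, 0, -6.1, 0, -0.6, 0.81, 0, 0.02, 0, -6, 0, -0.6, 0.81, 0, -0.07, 0, -6.1, 0, -0.6, 0.79, 0, -0.16, 0, -6.1, 0, -0.6, 0.77, 0, -0.24, 0, -6.1, 0, -0.6, 0.75, 0, -0.32, 0, -6, 0, -0.6, 0.7, 0, -0.4, 0, -6.1, 0, -0.6, 0.66, 0, -0.47, 0, -6.1, 0, -0.6, 0.61, 0, -0.53, 0, -6.1, 0, -0.6],
)

```text
clock: 13.7
tcp_pos: [0.5293, 0.3737, 0.1821]
eef_rot: [-3.138, -0.232, 1.571]
force: [-0.8, 0.2, -0.3]
finger_gap: 0.0684
```

Call:
step_arm(
  plan=[0.54, 0, -0.6, 0, -6, 0, -0.6, 0.48, 0, -0.65, 0, -6.1, 0, -0.6, 0, 0, 0, 0, 0, 0, -0.6],
)

```text
clock: 13.95
tcp_pos: [0.5299, 0.3855, 0.1975]
eef_rot: [-3.141, -0.025, 1.577]
force: [0.1, 1.0, 0.1]
finger_gap: 0.0684
```

```bash
python3 - <<'E'
from h import *
w=snap("wrist","m");W=cloud(w);z=W[...,2];C=w["color"].astype(int)
cv2.imwrite("pics/wm.png",w["color"][:,:,::-1])
m=(C[...,2]>C[...,0]+60)&(z>.016)&(z<.03)&(np.hypot(W[...,0]-.53,W[...,1]-.43)<.07)
q=W[m];r=cv2.minAreaRect(np.float32(q[:,:2]*1000));print(m.sum(),r,np.percentile(q[:,2],[5,50,95]))
s=get_state();print(s["joints"])
plan([r[0][0]/1000,r[0][1]/1000,.08],down(89.8),6,-.6)
E
```

```text
3359 ((530.56494140625, 420.4911804199219), (45.48577117919922, 64.8943099975586), 0.24442845582962036) [0.0198986  0.02108102 0.02228016]
[0.59881799 0.51818755 1.60841746 0.03049778 1.00220706 0.57609759]
dist 0.1215 ang 1.7 min rows 4 rows 6
[0.55, 0.04, 1.95, 0, -0.3, 0.1, -0.6, 0.56, 0.03, 1.95, -0.1, -0.2, 0.1, -0.6, 0.56, 0.03, 1.94, 0, -0.3, 0.1, -0.6, 0.58, 0.03, 1.94, 0, -0.3, 0.1, -0.6, 0.58, 0.03, 1.94, -0.1, -0.3, 0.1, -0.6, 0.6, 0.02, 1.94, 0, -0.2, 0.1, -0.6]
end [0.5305 0.4205 0.08  ] [-1.7999e+02 -4.0000e-02  8.9770e+01]
```

View pics/wm.png

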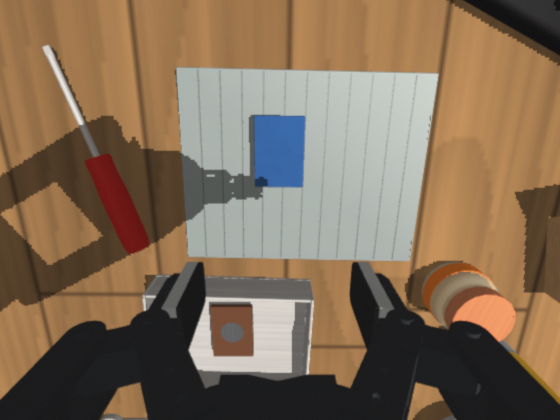

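Call:
step_arm(
  plan=[0.55, 0, 1.95, 0, -0.3, 0.1, -0.6, 0.56, 0, 1.95, 0, -0.3, 0.1, -0.6, 0.56, 0, 1.95, 0, -0.3, 0.1, -0.6, 0.58, 0, 1.95, 0, -0.3, 0.1, -0.6, 0.58, 0, 1.95, 0, -0.2, 0.1, -0.6, 0.6, 0, 1.95, 0, 0, 0.1, -0.6, 0, 0, 1.5, 0, 0, 0, -0.6, 0, 0, 1.5, 0, 0, 0, -0.6, 0, 0, 0, 0, 0, 0, -0.6, 0, 0, 0, 0, 0, 0, -0.6],
)

```text
clock: 14.83
tcp_pos: [0.5283, 0.4163, 0.0479]
eef_rot: [-3.134, -0.001, 1.562]
force: [0.1, -0.1, 0.0]
finger_gap: 0.0684
```

```bash
python3 - <<'E'
from h import *
plan([.5305,.4205,.024],down(89.8),3,-.6)
E
```

```text
dist 0.0244 ang 0.5 min rows 1 rows 3
[0.14, 0.08, 0.8, -0.1, 0, -0.1, -0.6, 0.14, 0.08, 0.79, -0.2, 0, -0.1, -0.6, 0.14, 0.07, 0.8, -0.1, -0.1, -0.1, -0.6]
end [0.5305 0.4205 0.024 ] [-1.7999e+02  3.0000e-02  8.9780e+01]
```

Call:
step_arm(
  plan=[0.14, 0.08, 0.8, -0.1, 0, -0.1, -0.6, 0.14, 0.08, 0.8, -0.1, 0, -0.1, -0.6, 0.14, 0.07, 0.8, -0.1, 0, -0.1, -0.6, 0, 0, 0, 0, 0, 0, -0.6, 0, 0, 0, 0, 0, 0, 0.3, 0, 0, 0, 0, 0, 0, 0.3, 0, 0, 0, 0, 0, 0, 0.3, 0, 0, 0, 0, 0, 0, 0.3, 0, 0, 0, 0, 0, 0, 0.3],
  newtons=60,
)

```text
clock: 15.58
tcp_pos: [0.5313, 0.422, 0.0255]
eef_rot: [3.141, -0.003, 1.568]
force: [-0.8, 1.3, 1.5]
finger_gap: 0.0439
```

Call:
step_arm(
  plan=[0, 0, -1, 0, 0, 0, 0.3, 0, 0, -2, 0, 0, 0, 0.3, 0, 0, -3, 0, 0, 0, 0.3, 0, 0, -3.5, 0, 0, 0, 0.3, 0, 0, -3.5, 0, 0, 0, 0.3, 0, 0, -3.5, 0, 0, 0, 0.3, 0, 0, -3.5, 0, 0, 0, 0.3, 0, 0, 0, 0, 0, 0, 0.3],
)

```text
clock: 16.25
tcp_pos: [0.534, 0.4236, 0.2338]
eef_rot: [3.131, -0.01, 1.568]
force: [2.8, 0.8, -1.3]
finger_gap: 0.0442
```

```bash
python3 - <<'E'
from h import *
w=snap("wrist","n"); cv2.imwrite("pics/wn.png",w["color"][:,:,::-1])
plan([.590,-.133,.20],down(124.7),16,.3)
E
```

```text
dist 0.5595 ang 34.9 min rows 14 rows 16
[-3.47, 0.37, 0.17, 0, 0, -2.2, 0.3, -3.49, 0.23, 0.16, 0.1, 0, -2.2, 0.3, -3.49, 0.1, 0.17, 0, -0.1, -2.1, 0.3, -3.49, -0.03, 0.17, 0, 0, -2.2, 0.3, -3.49, -0.16, 0.17, 0.1, 0, -2.2, 0.3, -3.48, -0.3, 0.18, 0, 0, -2.2, 0.3, -3.47, -0.43, 0.17, 0, 0, -2.2, 0.3, -3.44, -0.56, 0.17, 0.1, 0, -2.1, 0.3, -3.43, -0.69, 0.18, 0, -0.1, -2.2, 0.3, -3.39, -0.82, 0.18, 0, 0, -2.2, 0.3]
[-3.36, -0.95, 0.18, 0.1, 0, -2.2, 0.3, -3.32, -1.07, 0.18, 0, 0, -2.2, 0.3, -3.28, -1.21, 0.18, 0, 0, -2.1, 0.3, -3.23, -1.32, 0.18, 0.1, -0.1, -2.2, 0.3, -3.18, -1.44, 0.19, 0, 0, -2.2, 0.3, -3.12, -1.57, 0.19, 0, 0, -2.2, 0.3]
end [ 0.59  -0.133  0.2  ] [1.7997e+02 1.0000e-02 1.2472e+02]
```

View pics/wn.png

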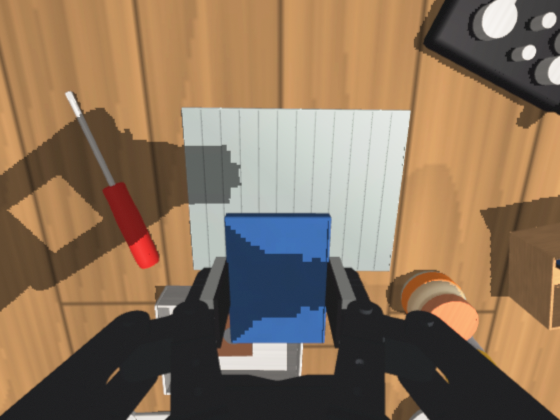

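Call:
step_arm(
  plan=[-3.47, 0.37, 0.17, 0, 0, -2.2, 0.3, -3.49, 0.23, 0.17, 0, 0, -2.2, 0.3, -3.49, 0.1, 0.17, 0, 0, -2.2, 0.3, -3.49, 0, 0.17, 0, 0, -2.2, 0.3, -3.49, -0.16, 0.17, 0.2, 0, -2.2, 0.3, -3.48, -0.3, 0.17, 0, 0, -2.2, 0.3, -3.47, -0.43, 0.17, 0, 0, -2.2, 0.3, -3.44, -0.56, 0.17, 0.2, 0, -2.2, 0.3, -3.43, -0.69, 0.17, 0, 0, -2.2, 0.3, -3.39, -0.82, 0.17, 0, 0, -2.2, 0.3],
)

```text
clock: 17.13
tcp_pos: [0.5661, 0.0722, 0.2059]
eef_rot: [-3.133, -0.004, 1.954]
force: [0.8, -0.6, -2.7]
finger_gap: 0.0445
```

Call:
step_arm(
  plan=[-3.36, -0.95, 0.17, 0, 0, -2.2, 0.3, -3.32, -1.07, 0.17, 0, 0, -2.2, 0.3, -3.28, -1.21, 0.17, 0, 0, -2.2, 0.3, -3.23, -1.32, 0.17, 0, 0, -2.2, 0.3, -3.18, -1.44, 0.17, 0, 0, -2.2, 0.3, -3.1, -1.57, 0.17, 0, 0, -1.8, 0.3, 0, 0, 0, 0, 0, 0, 0.3, 0, 0, 0, 0, 0, 0, 0.3],
)

```text
clock: 17.8
tcp_pos: [0.5884, -0.1356, 0.1953]
eef_rot: [-3.135, -0.006, 2.171]
force: [0.2, 1.0, -3.4]
finger_gap: 0.0442
```

```bash
python3 - <<'E'
from h import *
w=snap("wrist","o"); cv2.imwrite("pics/wo.png",w["color"][:,:,::-1]); crop(w,200,120,360,360,3,"wo2.png")
s=get_state();print(s["tcp_pos"],np.degrees(s["eef_rot"]))
p,R=pose()
C=w["color"].astype(int);W=cloud(w);z=W[...,2]
m=(C[...,2]>C[...,0]+40)&(z>.18); m[:, :215]=0; m[:,345:]=0
L=R.inv().apply(W[m]-p)*1000
print(m.sum(),cv2.minAreaRect(np.float32(L[:,:2])),np.median(L[:,2]),L.min(0),L.max(0))
E
```

```text
[ 0.5883858  -0.13430321  0.19549491] [-179.6211538    -0.37432425  124.50141906]
12703 ((-1.5965080261230469, -1.4797534942626953), (66.7525405883789, 45.91400909423828), 0.34718143939971924) 4.5995978013597 [-34.87308785 -24.53443597  -0.05122992] [31.67552446 21.61544784  9.59271781]
```

View pics/wo.png

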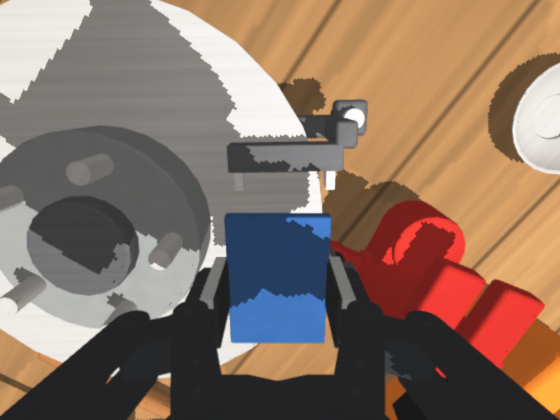

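```bash
python3 - <<'E'
from h import *
w=load("wrist","o"); crop(w,215,125,365,225,5,"wo3.png")
E
```

```text
(no output)
```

View pics/wo3.png

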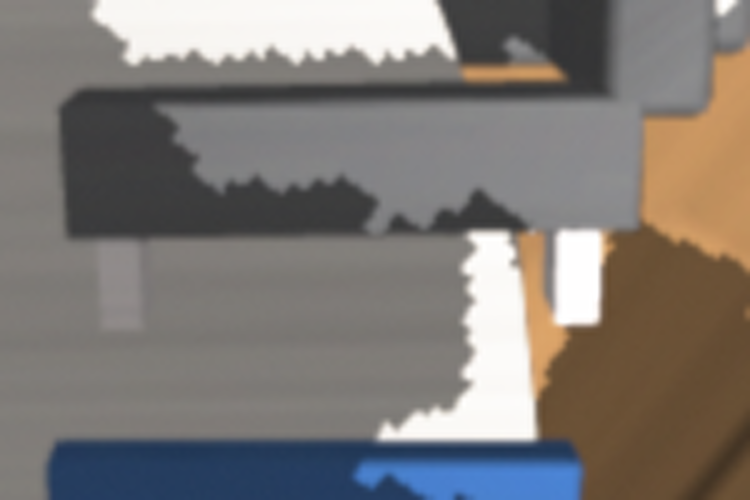

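```bash
python3 - <<'E'
from h import *
w=load("wrist","o"); p,R=pose()
f=lambda u,v,z: ray_z(w,215+u/5-.4,125+v/5-.4,z)
a,b=f(143,285,.126),f(555,275,.126); g1,g2=f(70,237,.128),f(630,229,.128)
print(np.linalg.norm(a-b)*1000,"mid",(a+b)/2,"tool",R.inv().apply((a+b)/2-p)*1000, "dir",np.degrees(np.arctan2(*(b-a)[1::-1])))
print("guide dir",np.degrees(np.arctan2(*(g2-g1)[1::-1])),R.inv().apply(g1-p)*1000,R.inv().apply(g2-p)*1000)
q=np.radians(34.7);x=np.array([np.sin(q),-np.cos(q)]);y=np.array([np.cos(q),np.sin(q)])
m=((a+b)/2)[:2]
# clip middle is at hub x ~ -29.75 ; guide inner at -35.5
gm=(g1+g2)[:2]/2
print("seat from guide/clips:", gm+ x*(.0355) + y*((m-gm)@y))
E
```

```text
50.55060020972397 mid [ 0.57268482 -0.10751748  0.126     ] tool [30.51322433  2.69357316 69.67945874] dir 35.9670157475127
guide dir 35.35833867187005 [ 36.33126911 -30.96639931  67.93995091] [37.33893957 36.40394271 67.5010676 ]
seat from guide/clips: [ 0.58930279 -0.13151687]
```

```bash
python3 - <<'E'
from h import *
plan([.5903,-.1303,.157],down(125),3,.3)
E
```

```text
dist 0.0387 ang 0.7 min rows 1 rows 3
[0.07, 0.14, 1.28, -0.1, -0.1, -0.2, 0.3, 0.06, 0.13, 1.29, -0.2, -0.2, -0.1, 0.3, 0.07, 0.13, 1.28, -0.1, -0.1, -0.2, 0.3]
end [ 0.5903 -0.1303  0.157 ] [1.7998e+02 2.0000e-02 1.2500e+02]
```

Call:
step_arm(
  plan=[0.07, 0.14, 1.28, -0.1, -0.1, -0.2, 0.3, 0.06, 0.13, 1.29, -0.2, -0.2, -0.1, 0.3, 0.07, 0.13, 1.28, -0.1, -0.1, -0.2, 0.3, 0, 0, 0, 0, 0, 0, 0.3, 0, 0, 0, 0, 0, 0, 0.3],
)

```text
clock: 18.27
tcp_pos: [0.5907, -0.1286, 0.1575]
eef_rot: [3.141, 0.001, 2.185]
force: [0.4, -0.3, -3.2]
finger_gap: 0.044
```

```bash
python3 - <<'E'
from h import *
w=snap("wrist","p"); crop(w,190,170,370,350,4,"wp.png")
s=snap("scene","p"); crop(s,210,190,280,250,10,"sp.png")
s=snap("side","p"); crop(s,260,150,350,210,8,"dp.png")
s=get_state();print(s["tcp_pos"],np.degrees(s["eef_rot"]))
E
```

```text
[ 0.59204109 -0.12963402  0.15910415] [179.84575361   0.20029772 125.1653827 ]
```

View pics/wp.png

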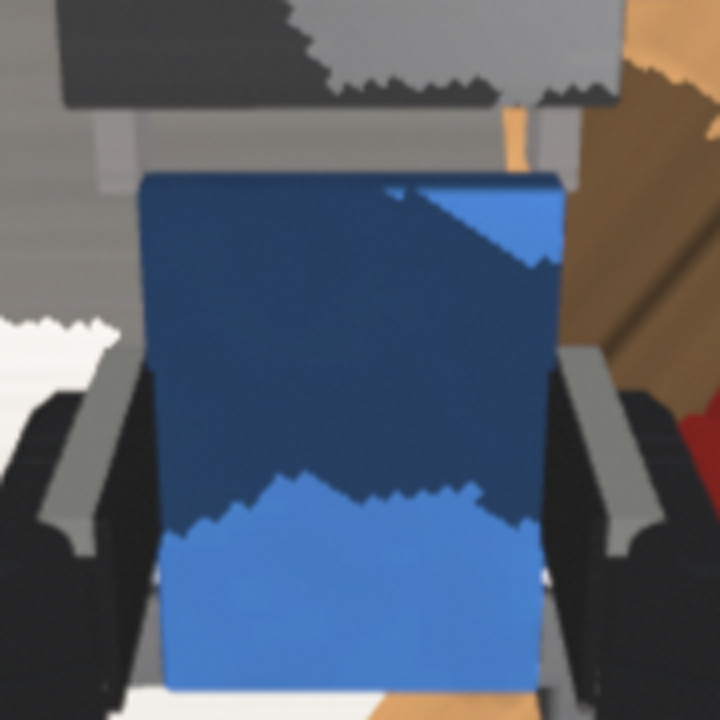

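View pics/dp.png

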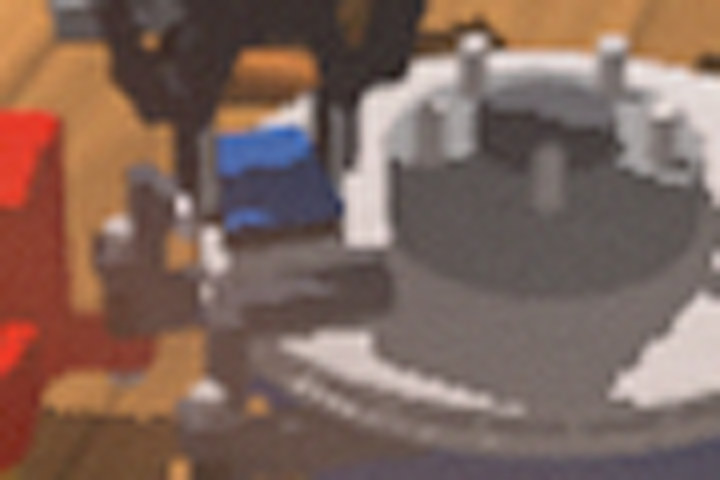

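View pics/sp.png

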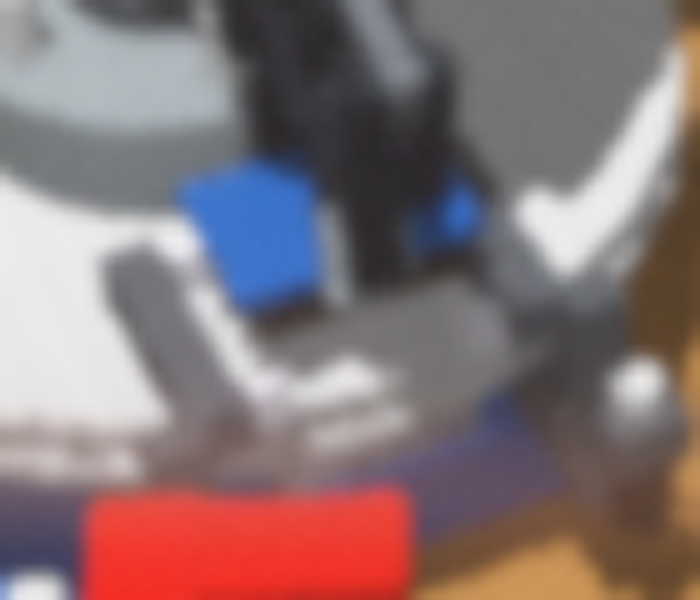

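```bash
python3 - <<'E'
from h import *
w=load("wrist","p"); p,R=pose()
f=lambda u,v,z: R.inv().apply(ray_z(w,190+u/4-.4,170+v/4-.4,z)-p)*1000
zb=p[2]-.0043
P=np.array([f(142,188,zb),f(565,188,zb),f(168,690,zb),f(538,690,zb)]);print(P,P.mean(0))
a,b=f(136,150,.126),f(540,150,.126);print("clips",a,b,(a+b)/2)
print("guide",f(70,107,.128),f(615,105,.128))
E
```

```text
[[ 34.80293644 -23.29390541   4.11566507]
 [ 34.85307646  21.04924624   4.23486659]
 [-29.80000931 -23.37536012   4.34129003]
 [-29.73431831  21.21332117   4.46109819]] [ 2.53042132 -1.10167453  4.28822997]
clips [ 29.21483116 -28.76440998  32.92490749] [29.27168331 22.52804865 33.06279387] [29.24325724 -3.11818066 32.99385068]
guide [ 35.52443492 -36.3095978   30.88251788] [35.85679647 31.24537681 31.06322167]
```

```bash
python3 - <<'E'
from h import *
w=load("wrist","p"); p,R=pose()
C=w["color"].astype(int);W=cloud(w)
m=(C[...,2]>C[...,0]+40); m[:, :215]=0; m[:,345:]=0; m[:211]=0;m[345:]=0
L=R.inv().apply(W.reshape(-1,3)-p).reshape(W.shape)*1000
q=L[m]; q=q[np.isfinite(q[:,0])]
q=q[np.abs(q[:,2]-5)<8]
A=np.c_[q[:,:2],np.ones(len(q))];c=np.linalg.lstsq(A,q[:,2],rcond=None)[0];r=q[:,2]-A@c
print(len(q),"plane z = ",c,"deg",np.degrees(np.arctan(c[:2])),r.std(),cv2.minAreaRect(np.float32(q[:,:2])))
for v in range(208,346,8): print(v,np.round(L[v,275],1),C[v,275])
g=np.isfinite(L[...,0])&(abs(W[...,2]-.1285)<.003);g[200:]=0
gg=L[g];print("guide",g.sum(),gg.min(0),gg.max(0))
for v in range(180,212,3): print(v,np.round(L[v,270],1))
E
```

```text
12699 plane z =  [4.74530047e-03 3.24584562e-03 6.07586078e+00] deg [0.27188365 0.1859726 ] 0.6751717595971627 ((1.1625251770019531, -1.2608280181884766), (45.871212005615234, 66.90320587158203), 89.97477722167969)
208 [23.7 -2.8 47.7] [129 125 121]
216 [34.  -2.4  7. ] [38 61 93]
224 [31.1 -2.4  5.3] [39 63 98]
232 [27.  -2.4  6. ] [40 63 98]
240 [23.  -2.4  6.6] [38 62 97]
248 [20.  -2.4  4.8] [38 63 99]
256 [15.3 -2.4  6.5] [ 40  65 100]
264 [10.6 -2.4  7.7] [38 62 98]
272 [ 7.7 -2.4  5.7] [38 63 97]
280 [ 3.  -2.4  6.7] [38 62 97]
288 [-1.1 -2.4  6.5] [39 63 97]
296 [-4.8 -2.4  5.6] [ 71 122 195]
304 [-9.4 -2.4  6. ] [ 71 122 196]
312 [-13.8  -2.4   6. ] [ 69 122 193]
320 [-18.5  -2.5   6.3] [ 70 121 194]
328 [-22.8  -2.5   5.9] [ 70 122 197]
336 [-27.   -2.5   5.4] [ 70 123 197]
344 [-69.9  -2.9  48.8] [240 236 233]
guide 6280 [  33.37592483 -130.97498085   27.18228174] [65.06106127 39.71497709 33.49843438]
180 [44.2 -5.  29.8]
183 [42.7 -5.  29.9]
186 [41.1 -5.1 30.2]
189 [39.6 -5.1 30.2]
192 [37.8 -5.1 31. ]
195 [36.9 -5.1 28.9]
198 [29.2 -5.6 48.7]
201 [27.5 -5.6 48.6]
204 [26.  -5.6 47.8]
207 [24.4 -5.6 47.4]
210 [22.6 -5.6 47.6]
```

Call:
step_arm(
  plan=[0, 0, 0, 0, 0, 0, 0.3, 0, 0, 0, 0, 0, 0, 0.3],
)

```text
clock: 18.58
tcp_pos: [0.592, -0.1301, 0.1591]
eef_rot: [3.139, 0.004, 2.184]
force: [0.2, 0.3, -2.3]
finger_gap: 0.0438
```

```bash
python3 - <<'E'
from h import *
s0=get_state()
for k in "qr":
    w=snap("wrist",k); s=get_state();print(s["clock"],s["tcp_pos"],np.degrees(s["eef_rot"]),s["qd"].round(3))
    p,R=pose(); Rw=cv2.Rodrigues(w["rvec"])[0]; o=-Rw.T@w["tvec"].ravel(); print("cam in tool",R.inv().apply(o-p)*1000)
crop(w,190,170,370,350,4,"wr.png")
E
```

```text
18.6333 [ 0.59188488 -0.13021903  0.15893343] [179.84588317   0.20015192 125.11856894] [-0.002  0.002  0.003  0.001 -0.003  0.002]
cam in tool [  81.69191939   -0.67249528 -126.64053666]
18.6833 [ 0.59180649 -0.13023638  0.15881145] [179.85414993   0.19172905 125.11906532] [-0.003  0.003  0.    -0.    -0.002  0.   ]
cam in tool [  81.66526414   -0.69951828 -126.63643556]
```

View pics/wr.png

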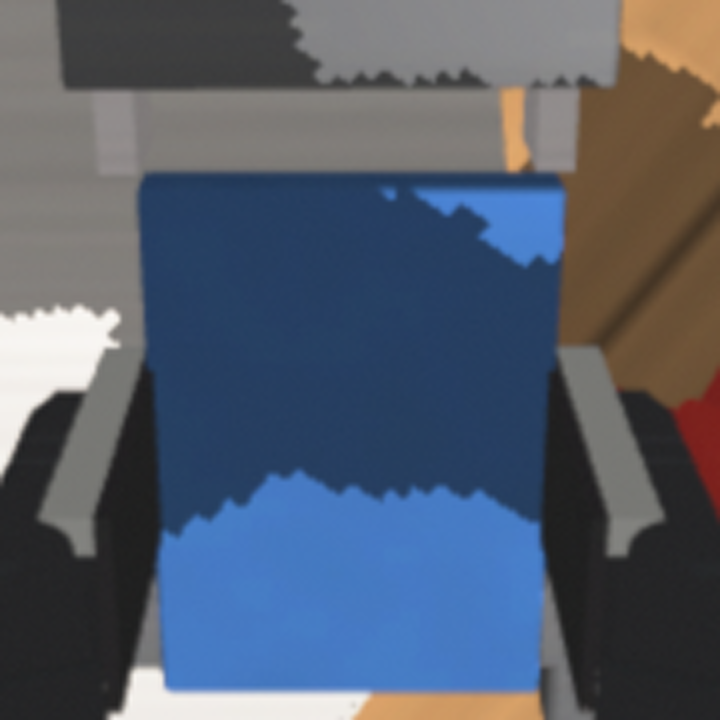

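```bash
python3 - <<'E'
from h import *
w=load("wrist","r"); p,R=pose()
f=lambda u,v,z: R.inv().apply(ray_z(w,190+u/4-.4,170+v/4-.4,z)-p)*1000
zb=p[2]-.006
P=np.array([f(142,188,zb),f(565,188,zb),f(168,690,zb),f(538,690,zb)]);print(P[:,:2],P.mean(0))
a,b=f(134,130,.126),f(536,130,.126);print("clips",a,b,(a+b)/2)
print("guide",f(70,88,.128),f(615,86,.128))
C=w["color"].astype(int);W=cloud(w);L=R.inv().apply(W.reshape(-1,3)-p).reshape(W.shape)*1000
m=(C[...,2]>C[...,0]+40); m[:, :215]=0; m[:,345:]=0; m[:211]=0;m[345:]=0
q=L[m];q=q[np.abs(q[:,2]-5)<8];print(cv2.minAreaRect(np.float32(q[:,:2])),np.median(q[:,2]))
for c in (250,270,290,310): print([np.round(L[v,c],1).tolist() for v in range(186,196,2)])
E
```

```text
[[ 31.88560335 -23.22282196]
 [ 31.8650009   22.27291674]
 [-34.53968048 -23.38358535]
 [-34.60047732  22.43161318]] [-1.34738839 -0.47546935  6.00335149]
clips [ 29.6989647  -28.40227053  32.64005913] [29.68019804 22.81290972 32.77049373] [29.68958137 -2.79468041 32.70527643]
guide [ 35.85666557 -35.72341348  30.6007993 ] [36.09520543 32.0877804  30.77261917]
((-0.46163177490234375, -0.6612625122070312), (66.79633331298828, 46.085548400878906), 0.08399933576583862) 4.303624327844031
[[38.9, -14.3, 30.1], [38.4, -14.1, 28.1], [37.3, -14.2, 28.5], [35.7, -14.4, 30.3], [29.4, -15.9, 47.9]]
[[39.1, -4.4, 29.5], [37.8, -4.4, 30.3], [37.0, -4.4, 29.5], [35.6, -4.4, 30.6], [29.4, -4.8, 48.2]]
[[39.0, 5.5, 29.6], [37.7, 5.5, 30.7], [36.9, 5.5, 29.7], [35.6, 5.5, 30.7], [29.2, 6.3, 48.7]]
[[39.0, 15.3, 29.9], [38.2, 15.3, 29.1], [36.8, 15.4, 30.4], [30.8, 17.2, 47.3], [29.4, 17.3, 48.0]]
```

Call:
step_arm(
  plan=[0.13, -0.17, 0.3, -0.1, -0.1, 0, 0.3, 0, 0, 0, 0, 0, 0, 0.3, 0, 0, 0, 0, 0, 0, 0.3, 0, 0, 0, 0, 0, 0, 0.3, 0, 0, 0, 0, 0, 0, 0.3],
)

```text
clock: 19.1
tcp_pos: [0.5895, -0.1301, 0.1553]
eef_rot: [3.138, 0.004, 2.184]
force: [0.2, 0.4, -2.6]
finger_gap: 0.0441
```

```bash
python3 - <<'E'
from h import *
w=snap("wrist","s"); s=get_state();print(s["clock"],s["tcp_pos"],np.degrees(s["eef_rot"]))
crop(w,190,170,370,350,4,"ws.png")
E
```

```text
19.15 [ 0.5895486  -0.1300946   0.15532402] [179.77890384   0.25988441 125.12001358]
```

View pics/ws.png

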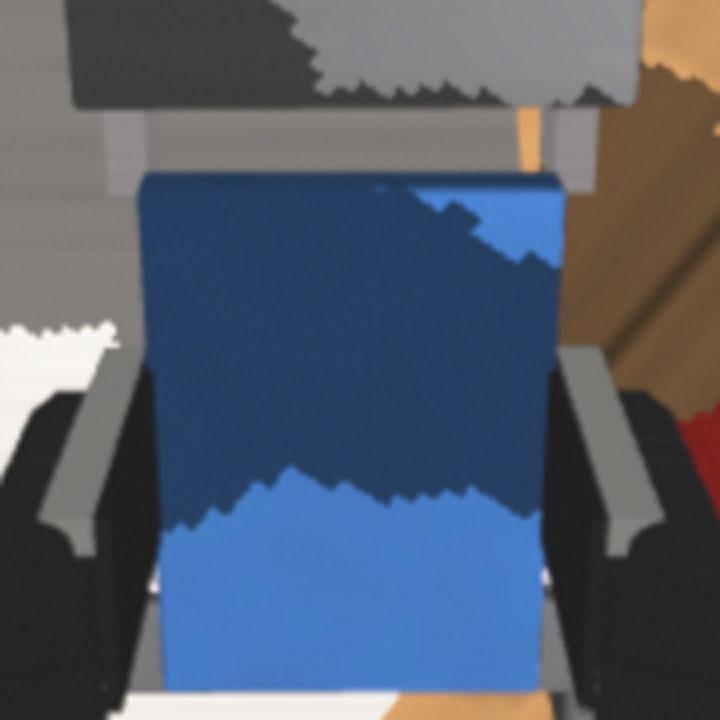

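```bash
python3 - <<'E'
from h import *
w=load("wrist","s"); p,R=pose()
f=lambda u,v,z: R.inv().apply(ray_z(w,190+u/4-.4,170+v/4-.4,z)-p)*1000
for zo in (.0045,.006):
    P=np.array([f(142,188,p[2]-zo),f(565,188,p[2]-zo),f(164,690,p[2]-zo),f(539,690,p[2]-zo)]);print(P.mean(0),P[0,0]-P[2,0])
a,b=f(146,130,.126),f(557,130,.126);print("clips",a,b,(a+b)/2)
g=f(80,107,.128),f(615,105,.128),f(150,597,.128),f(555,597,.128);print(np.round(g,1))
crop(w,210,300,350,360,5,"ws2.png")
E
```

```text
[-0.31246883 -0.70362851  4.49878191] 65.6345776311328
[-1.25373998 -0.7024075   6.00308274] 66.38819177753498
clips [ 30.9242172  -26.41005335  29.08236119] [30.88433841 24.75214183 29.27997059] [30.90427781 -0.82895576 29.18116589]
[[ 34.5 -34.   27. ]
 [ 34.7  31.3  27.3]
 [-37.1 -29.   27.4]
 [-37.3  27.6  27.6]]
```

View pics/ws2.png

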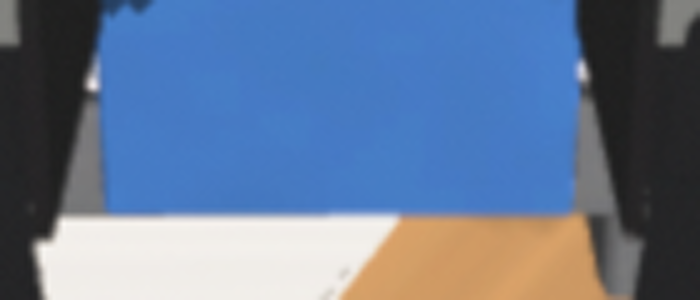

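Call:
step_arm(
  plan=[-0.02, 0, 0.8, 0, 0, 0, 0.3, -0.02, 0, 0.7, 0, 0, 0, 0.3, 0, 0, 0.5, 0, 0, 0, 0.3, 0, 0, 0.2, 0, 0, 0, 0.3, 0, 0, 0, 0, 0, 0, 0.3, 0, 0, 0, 0, 0, 0, 0.3],
)

```text
clock: 19.65
tcp_pos: [0.5897, -0.1304, 0.1329]
eef_rot: [3.138, 0.004, 2.184]
force: [-0.2, 0.2, -2.6]
finger_gap: 0.044
```

```bash
python3 - <<'E'
from h import *
w=snap("wrist","t"); s=get_state();print(s["clock"],s["tcp_pos"],np.degrees(s["eef_rot"]),s["force"])
crop(w,190,150,370,350,4,"wt.png")
E
```

```text
19.7 [ 0.58977567 -0.13042027  0.13299807] [179.79308215   0.2469465  125.12453856] [-0.46560631  0.08607996 -2.40396798]
```

View pics/wt.png

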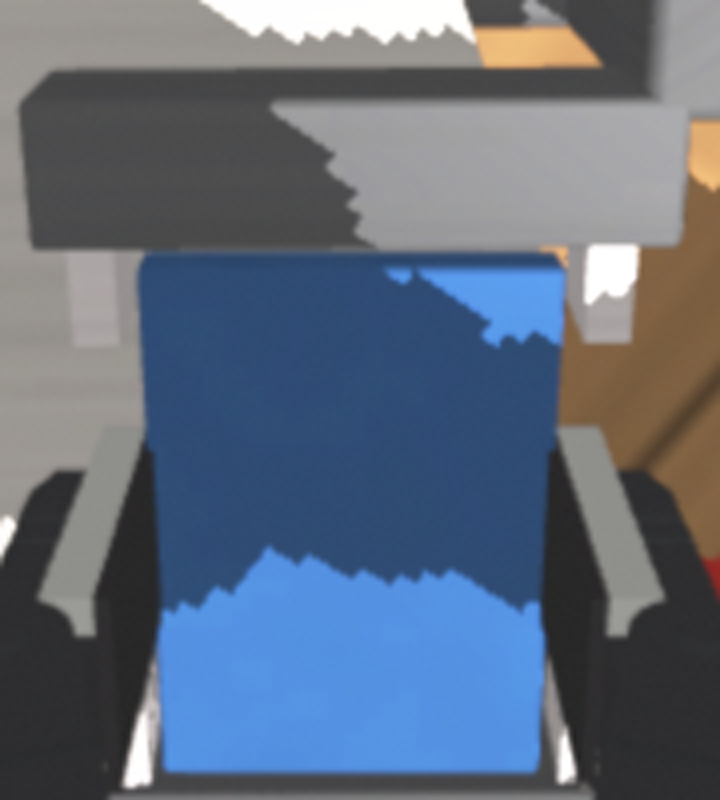

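Call:
step_arm(
  plan=[0, 0, 0.1, 0, 0, 0, 0.3, 0, 0, 0.1, 0, 0, 0, 0.3, 0, 0, 0, 0, 0, 0, 0.3, 0, 0, 0, 0, 0, 0, 0.3],
)

```text
clock: 20.03
tcp_pos: [0.59, -0.1305, 0.1325]
eef_rot: [3.138, 0.005, 2.184]
force: [-3.1, 1.3, 7.6]
finger_gap: 0.0444
```

Call:
step_arm(
  plan=[0, 0, 0, 0, 0, 0, -0.2, 0, 0, 0, 0, 0, 0, -0.4, 0, 0, 0, 0, 0, 0, -0.4, 0, 0, -1, 0, 0, 0, -0.4, 0, 0, -3, 0, 0, 0, -0.4, 0, 0, -4, 0, 0, 0, -0.4, 0, 0, -4, 0, 0, 0, -0.4, 0, 0, -1, 0, 0, 0, -0.4, 0, 0, 0, 0, 0, 0, -0.4],
)

```text
clock: 20.78
tcp_pos: [0.5913, -0.1309, 0.2661]
eef_rot: [3.133, 0.011, 2.184]
force: [-0.1, -0.2, -0.7]
finger_gap: 0.0597
```

```bash
python3 - <<'E'
from h import *
w=snap("wrist","u"); s=get_state();print(s["clock"],s["tcp_pos"],s["joints"])
cv2.imwrite("pics/wu.png",w["color"][:,:,::-1]);crop(w,210,110,350,270,5,"wu2.png")
C=w["color"].astype(int);W=cloud(w);z=W[...,2]
m=(C[...,2]>C[...,0]+40)&(abs(z-.127)<.008)&(np.hypot(W[...,0]-.59,W[...,1]+.13)<.06)
q=W[m];print(m.sum(),cv2.minAreaRect(np.float32(q[:,:2]*1000)))
A=np.c_[q[:,:2]-[.59,-.131],np.ones(len(q))];print("plane",np.linalg.lstsq(A,q[:,2],rcond=None)[0])
# caliper top
m=(C[...,0]>150)&(C[...,1]<70)&(abs(z-.146)<.006); q=W[m]; print("cal",m.sum(),cv2.minAreaRect(np.float32(q[:,:2]*1000)) if m.sum() else None)
c=load("scene","a");W=cloud(c);C=c["color"].astype(int);z=W[...,2]
m=(C[...,0]>150)&(C[...,1]<70)&(abs(z-.146)<.008)&(W[...,1]>-.25)&(W[...,1]<0)&(W[...,0]<.85); q=W[m]; b=cv2.boxPoints(cv2.minAreaRect(np.float32(q[:,:2]*1000)));print(b)
E
```

```text
20.8333 [ 0.58991803 -0.1305415   0.26341958] [-2.37330203e-01  3.71997996e-01  1.67101282e+00 -3.47974047e-04
  1.08866313e+00 -8.50221280e-01]
4106 ((590.1165771484375, -131.96469116210938), (45.836055755615234, 66.73504638671875), 35.00114822387695)
plane [ 0.00014381 -0.001885    0.12809388]
cal 4774 ((723.367431640625, -119.67232513427734), (76.32029724121094, 74.80465698242188), 11.873445510864258)
[[ 685.5283   -89.94558]
 [ 703.4634  -162.80383]
 [ 772.4512  -145.8216 ]
 [ 754.5161   -72.96333]]
```

View pics/wu.png

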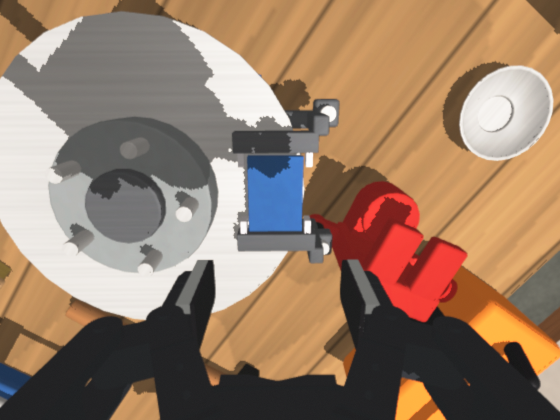

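View pics/wu2.png

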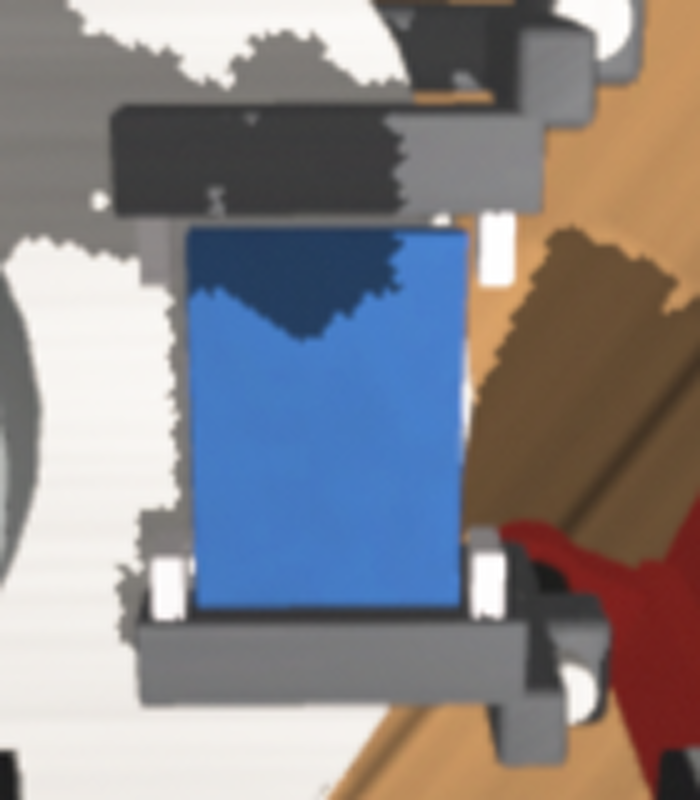

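```bash
python3 - <<'E'
from h import *
for n,t in (("scene","a"),("side","a"),("wrist","u")):
    c=load(n,t);W=cloud(c);C=c["color"].astype(int)
    o=(C[...,0]>180)&(C[...,1]>80)&(C[...,1]<190)&(C[...,2]<60)&(W[...,2]>.02)&(W[...,0]>.6)&(W[...,1]<0)
    q=W[o];print(n,o.sum(),"orange min",np.percentile(q,1,axis=0),"max",np.percentile(q,99,axis=0))
    # grid max height near start
    G=np.full((12,14),np.nan)
    for i in range(12):
        for j in range(14):
            k=(abs(W[...,0]-(.69+.01*j))<.005)&(abs(W[...,1]-(-.10-.01*i))<.005)
            if k.sum()>0: G[i,j]=np.nanmax(W[...,2][k])*1000
    print("rows y=-.10..-.21, cols x=.69...82");print(np.round(G).tolist().__str__().replace("],","],\n").replace(".0",""))
E
```

```text
scene 6315 orange min [ 0.84446814 -0.31444565  0.02372257] max [ 0.9612991  -0.10096386  0.15172604]
rows y=-.10..-.21, cols x=.69...82
[[150, 152, 148, 72, 149, 150, 150, 148, 5, 4, 6, 3, 5, 4],
 [151, 150, 150, 145, 150, 151, 150, 152, 7, 5, 5, 5, 5, 5],
 [150, 150, 150, 149, 150, 151, 152, 151, 147, 54, 54, 54, 2, nan],
 [149, 151, 150, 150, 150, 151, 151, 151, 147, 55, 55, 57, nan, nan],
 [150, 151, 151, 151, 150, 150, 149, 150, 149, 54, 56, 52, nan, nan],
 [149, 152, 151, 150, 152, 151, 150, 150, 148, nan, nan, nan, nan, nan],
 [147, 150, 150, 149, 148, 6, 52, 54, 5, nan, nan, nan, nan, nan],
 [-741, -743, 3, -743, 5, 5, 52, 55, 6, nan, nan, nan, nan, nan],
 [2, 4, 5, 6, 3, 4, 5, 4, 5, nan, nan, nan, nan, nan],
 [4, 5, 3, 5, 4, 5, 6, 5, 4, nan, nan, nan, nan, nan],
 [4, 5, 4, 5, 5, 5, 4, 6, 5, nan, nan, nan, nan, nan],
 [4, 6, 5, 5, 5, 6, 5, 5, 4, nan, nan, nan, nan, nan]]
side 813 orange min [ 0.84252009 -1.62871452  0.10324079] max [ 1.18061259 -0.09878891  0.34049167]
rows y=-.10..-.21, cols x=.69...82
[[148, 148, 147, 73, 149, 148, 149, 2, 2, 2, 4, 1, 2, 2],
 [150, 150, 148
[... 972 characters left out ...]
an, nan, 2, 2],
 [149, 148, 149, 147, 149, 148, 149, 148, nan, 53, 51, nan, 3, 69],
 [149, 149, 148, 149, 148, 149, 149, 148, nan, 52, 51, nan, nan, 74],
 [148, 149, 148, 149, 148, 149, 149, 149, 147, nan, nan, nan, nan, nan],
 [117, 2, nan, 148, 149, 149, 148, 148, 147, nan, nan, nan, nan, nan],
 [107, nan, nan, nan, nan, nan, nan, nan, nan, nan, nan, nan, nan, nan],
 [nan, nan, nan, nan, nan, nan, nan, nan, nan, nan, nan, nan, nan, nan],
 [nan, nan, nan, 2, nan, nan, nan, nan, nan, nan, nan, nan, nan, nan],
 [nan, nan, nan, 3, 3, 1, nan, nan, nan, nan, nan, nan, nan, nan],
 [2, nan, -0, 3, 3, 2, 3, nan, nan, nan, nan, nan, nan, nan],
 [3, 3, 3, 2, 3, 3, 3, 2, nan, nan, nan, nan, nan, nan]]
```

```bash
cat >> h.py <<'E'
PIN=np.array([.665,-.1575])
def push(phi,off,rad=.088,z=.135):
    a=np.radians(phi); u=np.array([np.cos(a),np.sin(a)]); n=np.array([np.sin(a),-np.cos(a)]) # outer normal
    q=PIN+rad*u+off*n
    return np.array([q[0],q[1],z]),down(phi+90)
E
python3 - <<'E'
from h import *
p,R=push(12.3,.038,z=.24); plan(p,R,7,1)
E
```

```text
dist 0.1767 ang 22.8 min rows 5 rows 7
[-1.92, 1.6, 0.36, 0.1, 0.1, 3.3, 1, -1.82, 1.71, 0.35, 0, 0, 3.2, 1, -1.72, 1.81, 0.36, 0.1, 0.1, 3.3, 1, -1.62, 1.91, 0.34, 0, 0, 3.2, 1, -1.51, 1.99, 0.35, 0.1, 0.1, 3.3, 1, -1.39, 2.08, 0.34, 0.1, 0, 3.3, 1, -1.27, 2.15, 0.34, 0, 0.1, 3.2, 1]
end [ 0.759  -0.1758  0.24  ] [ 1.7996e+02 -4.0000e-02  1.0233e+02]
```

Call:
step_arm(
  plan=[-1.92, 1.6, 0.36, 0, 0, 3.3, 1, -1.82, 1.71, 0.35, 0, 0, 3.2, 1, -1.72, 1.81, 0.36, 0.2, 0.2, 3.3, 1, -1.62, 1.91, 0.34, 0, 0, 3.2, 1, -1.51, 1.99, 0.35, 0, 0, 3.3, 1, -1.39, 2.08, 0.34, 0.2, 0.2, 3.3, 1, -1.3, 2.15, 0.34, 0, 0, 3.2, 1, 0, 0, 0, 0, 0, 0, 1, 0, 0, 0, 0, 0, 0, 1],
)

```text
clock: 21.58
tcp_pos: [0.7575, -0.1758, 0.2336]
eef_rot: [-3.134, -0.005, 1.786]
force: [-0.4, 0.1, -0.1]
finger_gap: 0.0
```

```bash
python3 - <<'E'
from h import *
w=snap("wrist","v");cv2.imwrite("pics/wv.png",w["color"][:,:,::-1]); s=get_state();print(s["tcp_pos"],s["joints"],s["finger_gap"])
C=w["color"].astype(int);W=cloud(w);z=W[...,2]
m=(C[...,0]>120)&(C[...,1]<70)&(abs(z-.147)<.006); q=W[m]; r=cv2.minAreaRect(np.float32(q[:,:2]*1000));print(r,cv2.boxPoints(r))
p,R=push(12.3,.038,z=.135); plan(p,R,4,1)
E
```

```text
[ 0.75693272 -0.1755639   0.23439521] [-0.24372397  0.66787726  1.24606299  0.00144036  1.23598607 -0.46008535] 4.870249925488876e-05
((791.0162353515625, -142.90625), (99.19403076171875, 242.34817504882812), 72.31909942626953) [[ 660.50275 -153.358  ]
 [ 891.403   -226.96289]
 [ 921.5297  -132.4545 ]
 [ 690.62946  -58.84961]]
dist 0.0994 ang 0.5 min rows 3 rows 4
[-0.03, 0.07, 2.48, -0.1, -0.1, 0, 1, -0.03, 0.06, 2.49, -0.1, 0, 0, 1, -0.03, 0.06, 2.48, -0.1, -0.1, 0.1, 1, -0.02, 0.05, 2.49, -0.1, -0.1, 0, 1]
end [ 0.759  -0.1759  0.135 ] [1.7999e+02 2.0000e-02 1.0227e+02]
```

View pics/wv.png

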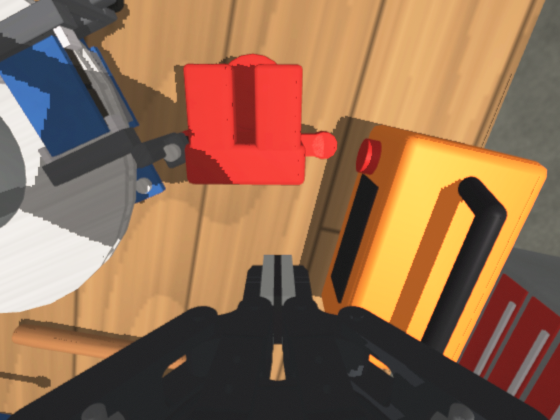

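```bash
python3 - <<'E'
from h import *
for d in (5,3):
    p0,R0=push(30,.0245);p1,R1=push(30+d,.0245); print(d,R0.inv().apply(p1-p0)*100)
E
```

```text
5 [7.76293526e-01 1.80044913e-01 2.20491426e-17]
3 [4.63914055e-01 1.16162999e-01 1.42258644e-17]
```

Call:
step_arm(
  plan=[-0.03, 0.07, 2.48, -0.1, -0.1, 0, 1, -0.03, 0.06, 2.49, -0.1, -0.1, 0, 1, -0.03, 0.06, 2.48, -0.1, 0, 0, 1, -0.02, 0.05, 2.4, -0.1, 0, 0, 1, 0, 0, 0, 0, 0, 0, 1, 0, 0, 0, 0, 0, 0, 1],
)

```text
clock: 22.13
tcp_pos: [0.7588, -0.1757, 0.1373]
eef_rot: [3.141, -0.001, 1.786]
force: [0.4, -0.4, 0.1]
finger_gap: -0.0002
```

Call:
step_arm(
  plan=[0.5, 0, 0, 0, 0, 0, 1, 0.5, 0, 0, 0, 0, 0, 1, 0.3, 0, 0, 0, 0, 0, 1, 0.78, 0.18, 0, 0, 0, -5, 1, 0.78, 0.18, 0, 0, 0, -5, 1, 0.78, 0.18, 0, 0, 0, -5, 1, 0.78, 0.18, 0, 0, 0, -5, 1],
)

```text
clock: 22.72
tcp_pos: [0.7556, -0.1316, 0.141]
eef_rot: [3.135, 0.005, 2.14]
force: [2.4, -0.8, 1.3]
finger_gap: -0.0003
```

```bash
python3 - <<'E'
from h import *
w=snap("wrist","w");cv2.imwrite("pics/ww.png",w["color"][:,:,::-1]); s=get_state();print(s["tcp_pos"],s["force"],np.degrees(s["eef_rot"]))
print(push(32.3,.025))
E
```

```text
[ 0.75493195 -0.12995332  0.14080457] [0.55084385 0.81899445 0.20079404] [179.65152994   0.20287096 122.92493406]
(array([ 0.75274185, -0.13160854,  0.135     ]), Rotation.from_matrix(array([[-5.34352349e-01,  8.45261833e-01,  1.03514720e-16],
                            [ 8.45261833e-01,  5.34352349e-01,  6.54392894e-17],
                            [ 6.16297582e-33,  1.22464680e-16, -1.00000000e+00]])))
```

View pics/ww.png

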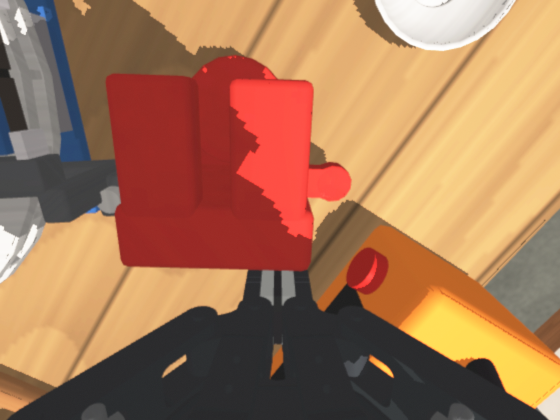

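Call:
step_arm(
  plan=[0.78, 0.18, 0.05, 0, 0, -5, 1, 0.78, 0.18, 0.05, 0, 0, -5, 1, 0.78, 0.18, 0.05, 0, 0, -5, 1, 0.78, 0.18, 0.05, 0, 0, -5, 1, 0.78, 0.18, 0.05, 0, 0, -5, 1, 0.78, 0.18, 0.05, 0, 0, -5, 1, 0.78, 0.18, 0.05, 0, 0, -5, 1, 0.78, 0.18, 0.05, 0, 0, -5, 1],
)

```text
clock: 23.43
tcp_pos: [0.7178, -0.0813, 0.1366]
eef_rot: [3.139, 0.008, 2.836]
force: [2.0, -0.7, 1.8]
finger_gap: 0.0001
```

```bash
python3 - <<'E'
from h import *
w=snap("wrist","x");cv2.imwrite("pics/wx.png",w["color"][:,:,::-1]); s=get_state();print(s["tcp_pos"],s["force"],np.degrees(s["eef_rot"]))
y=np.degrees(s["eef_rot"][2])-90
print(y,push(y,.025)[0])
E
```

```text
[ 0.71617188 -0.08046535  0.13608966] [-1.38770099  1.10030541 -0.92654229] [179.87461643   0.30036003 162.79045118]
72.79045117881157 [ 0.71491704 -0.08083652  0.135     ]
```

View pics/wx.png

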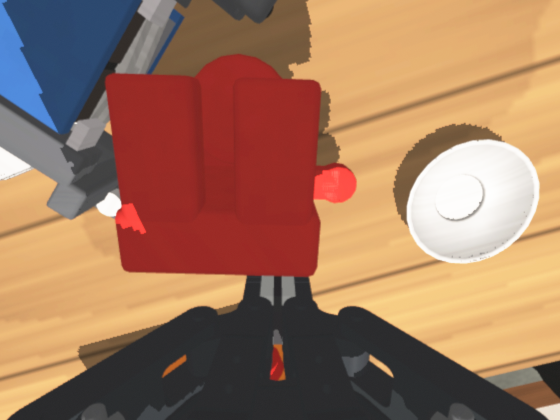

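Tracking well: φ≈73°, home at 125°.

Call:
step_arm(
  plan=[0.78, 0.18, 0.02, 0, 0, -5, 1, 0.78, 0.18, 0.02, 0, 0, -5, 1, 0.78, 0.18, 0.02, 0, 0, -5, 1, 0.78, 0.18, 0.02, 0, 0, -5, 1, 0.78, 0.18, 0.02, 0, 0, -5, 1, 0.78, 0.18, 0.02, 0, 0, -5, 1, 0.78, 0.18, 0.02, 0, 0, -5, 1, 0.78, 0.18, 0.02, 0, 0, -5, 1],
)

```text
clock: 24.15
tcp_pos: [0.6564, -0.067, 0.1342]
eef_rot: [-3.139, 0.007, -2.751]
force: [2.1, 1.7, 1.2]
finger_gap: 0.0002
```

```bash
python3 - <<'E'
from h import *
w=snap("wrist","y");cv2.imwrite("pics/wy.png",w["color"][:,:,::-1]); s=get_state();print(s["tcp_pos"],s["force"],np.degrees(s["eef_rot"]),s["joints"])
y=np.degrees(s["eef_rot"][2])-90
print(y,push(y,.025)[0],push(y+360,.025)[0])
E
```

```text
[ 0.6545326  -0.06725954  0.13379935] [-1.42595387  0.3472979  -0.65920308] [-179.9242359     0.25190464 -157.33018952] [-1.20927981e-01  6.04942244e-01  1.62361659e+00  1.29563150e-03
  9.08558254e-01 -2.08817861e+00]
-247.330189516865 [ 0.65415158 -0.06666327  0.135     ] [ 0.65415158 -0.06666327  0.135     ]
```

View pics/wy.png

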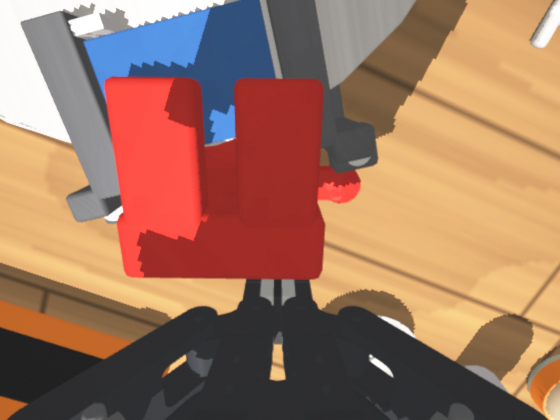

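Call:
step_arm(
  plan=[0.78, 0.18, 0, 0, 0, -5, 1, 0.62, 0.15, 0, 0, 0, -4, 1, 0.31, 0.07, 0, 0, 0, -2, 1, 0.2, 0.05, 0, 0, 0, -1, 1, 0, 0, 0, 0, 0, 0, 1],
)

```text
clock: 24.62
tcp_pos: [0.6367, -0.072, 0.1333]
eef_rot: [-3.139, 0.004, -2.545]
force: [-0.6, -0.1, -0.4]
finger_gap: -0.0005
```

```bash
python3 - <<'E'
from h import *
w=snap("wrist","z");cv2.imwrite("pics/wz.png",w["color"][:,:,::-1]); s=get_state();print(s["tcp_pos"],s["force"],np.degrees(s["eef_rot"]))
y=np.degrees(s["eef_rot"][2])-90
print(y+360,push(y,.025)[0])
E
```

```text
[ 0.63670457 -0.07205844  0.13315488] [0.60123951 0.5764034  0.56487297] [-179.86207924    0.22398358 -145.85813742]
124.1418625751025 [ 0.6363018  -0.07063566  0.135     ]
```

View pics/wz.png

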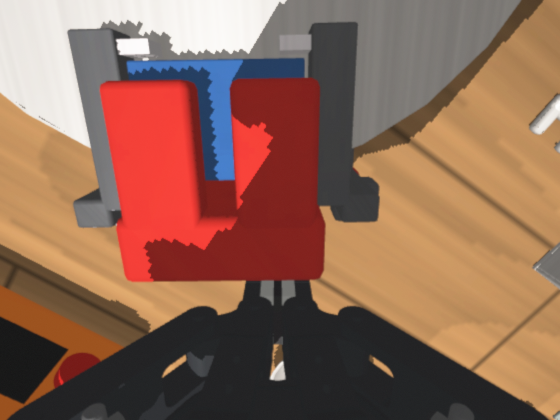

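Call:
step_arm(
  plan=[0.15, 0, 0, 0, 0, 0, 1, 0.15, 0, 0, 0, 0, 0, 1, 0.15, 0, 0, 0, 0, 0, 1, 0, 0, 0, 0, 0, 0, 1],
)

```text
clock: 25.0
tcp_pos: [0.636, -0.0726, 0.1332]
eef_rot: [-3.138, 0.011, -2.545]
force: [12.1, 10.6, -5.3]
finger_gap: 0.0001
```

Call:
step_arm(
  plan=[-0.5, 0, 0, 0, 0, 0, 1, -1, 0, 0, 0, 0, 0, 1, -1.5, 0, 0, 0, 0, 0, 1, -1, 0, -2, 0, 0, 0, 1, -1, 0, -3.5, 0, 0, 0, 1, 0, 0, -3.5, 0, 0, 0, 1, 0, 0, -3.5, 0, 0, 0, 1, 0, 0, 0, 0, 0, 0, 1, 0, 0, 0, 0, 0, 0, 1],
)

```text
clock: 25.75
tcp_pos: [0.6751, -0.0464, 0.2607]
eef_rot: [-3.136, 0.007, -2.543]
force: [0.1, -0.1, -0.5]
finger_gap: -0.0001
```

```bash
python3 - <<'E'
from h import *
w=snap("wrist","A");cv2.imwrite("pics/wA.png",w["color"][:,:,::-1]); s=get_state();print(s["clock"],s["tcp_pos"],s["force"])
C=w["color"].astype(int);W=cloud(w);z=W[...,2]
m=(C[...,0]>90)&(C[...,1]<60)&(C[...,0]>2*C[...,1])&(abs(z-.147)<.006)&(np.hypot(W[...,0]-.61,W[...,1]+.1)<.12); q=W[m]; r=cv2.minAreaRect(np.float32(q[:,:2]*1000));print(r)
x=np.array([.574,-.819]);y=np.array([.819,.574])
print("expected centre",(np.array([.665,-.1575])-.064*x-.024*y)*1000)
for g in ((.574,),):
  pass
# bridge outer edge line fit: project onto hub axes
O=np.array([.4971,-.1969]); H=np.c_[(q[:,:2]-O)@x,(q[:,:2]-O)@y]*1000
print("hub x range",np.percentile(H[:,0],[.5,99.5]),"y",np.percentile(H[:,1],[.5,99.5]))
pts=[]
for a in range(-35,36,5):
    k=abs(H[:,0]-a)<2.5
    if k.sum()>5: pts.append((a,np.percentile(H[k,1],99)))
pts=np.array(pts);c=np.polyfit(*pts.T,1);print("outer edge",c,np.degrees(np.arctan(c[0])))
s=snap("scene","A");cv2.imwrite("pics/sA.png",s["color"][:,:,::-1]);crop(s,170,150,300,270,5,"sA2.png")
s=snap("side","A");cv2.imwrite("pics/dA.png",s["color"][:,:,::-1])
E
```

```text
25.8 [ 0.67374352 -0.04629734  0.25842283] [ 0.09682011 -0.71851255 -0.47289582]
((607.4186401367188, -119.26072692871094), (75.32698059082031, 79.18762969970703), 35.52888107299805)
expected centre [ 608.608 -118.86 ]
hub x range [-39.9145572  38.0404301] y [ 97.71065495 172.19043048]
outer edge [3.54438426e-03 1.71992366e+02] 0.2030774086027867
```

View pics/wA.png

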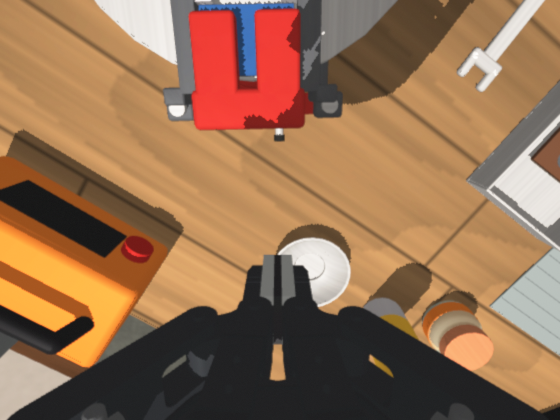

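View pics/sA.png

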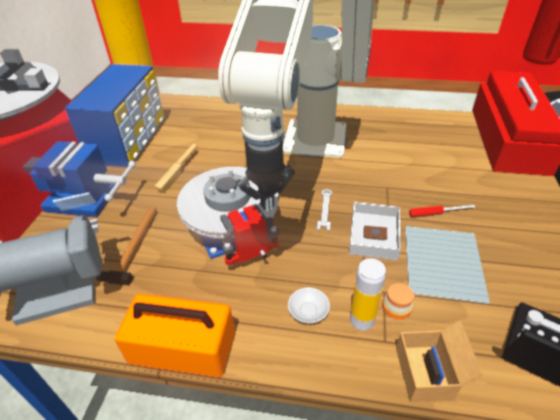

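View pics/dA.png

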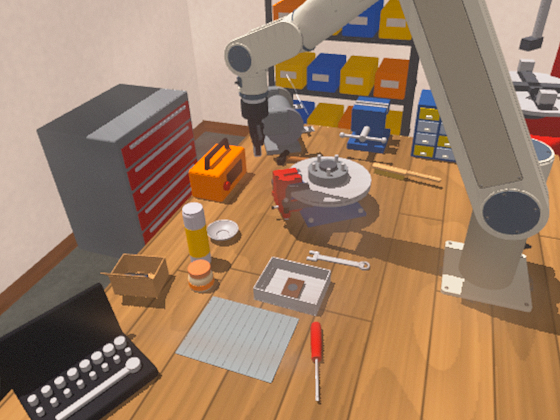

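```bash
python3 - <<'E'
from h import *
s=get_state();print(s["clock"],s["force"],s["qd"].round(3)); print(close_job())
E
```

```text
25.9 [-0.90659696 -0.39853408 -0.33041681] [-0.001  0.01   0.004  0.001 -0.    -0.003]
the job is handed in; nothing more can be done
None
```

I finished all the steps and handed the job in at 25.9 s.

- **Worn pad:** it was lifted off the disc and lies flat in the scrap tray.
- **New pad:** I stood it on its end on the mat and let it tip over onto its lining, then picked it up lining-down. It was lowered between the guides until light contact (about 10 N) before release. Its back plate measured 128 mm above the bench against 127 mm expected, level and centred between the guides and clips.
- **Caliper:** I pushed it round to its stop. The force rose from about 0 to 16 N over roughly 1 mm, well above the 2 N friction. After I backed off, its outer face was within about 0.2–0.5° of square with the hub, which is within my measuring error.
- **Last checks:** the final pictures show the other things on the bench where they were, and the gripper was clear with the force near zero.

The only disagreement was in the pad measurements before placing: wrist-camera and absolute estimates of the seat differed by up to 2 mm. I corrected this by viewing the pad against the guides and clips from just above before lowering it.

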